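Set up and start the bench shaker

TASK

Set up the white bench shaker: of the three loose flanges take the one whose bolt holes match the studs on the shaker's plate and lower it over the studs until it lies flush on the plate. Then stack every closed sample case flat on the flange's boss in one straight column, in any order, each centred over the flange and with its long sides parallel to the shaker's short sides. When all are stacked, push the red run lever fully over to on; leave the beaker, timer and dish where they are.

Things in the scene. Friction and masses are not known exactly. Their poses are not given: they have to be found in the camera images.
- shaker: the bench shaker: low white housing 150 x 240 x 50 mm (x, y, z), fixed to the bench; origin at the centre of its underside, z up, its x axis along the short (150 mm) sides pointing away from the robot, y along its 240 mm length to the left
- column_axis (a point): point on the shaker's top face (50 mm above the bench), 30 mm to the left (+y of the shaker) of its middle, on the vertical axis of the stud plate; the column of cases is centred over it
- stud_plate_3: stud plate with three studs, firm on the shaker's top, 8 kg (one kind of plate is there, absent ones read None): aluminium disc 128 mm across, 6 mm thick, with three dark 10 mm studs evenly spaced on an 84 mm bolt circle, 16 mm above the disc, the last 4 mm tapered; origin at the centre of its underside, 50 mm above the bench, z up; x axis through one stud
- stud_plate_4: stud plate with four studs, firm on the shaker's top, 8 kg (one kind of plate is there, absent ones read None): aluminium disc 128 mm across, 6 mm thick, with four dark 10 mm studs evenly spaced on an 84 mm bolt circle, 16 mm above the disc, the last 4 mm tapered; origin at the centre of its underside, 50 mm above the bench, z up; x axis through one stud
- stud_plate_5: stud plate with five studs, firm on the shaker's top, 8 kg (one kind of plate is there, absent ones read None): aluminium disc 128 mm across, 6 mm thick, with five dark 10 mm studs evenly spaced on an 84 mm bolt circle, 16 mm above the disc, the last 4 mm tapered; origin at the centre of its underside, 50 mm above the bench, z up; x axis through one stud
- flange_3: loose flange, 0.35 kg: steel disc 112 mm across, 8 mm thick, three through holes of 14 mm evenly spaced on an 84 mm bolt circle; held by the round aluminium boss in its middle, 56 mm across, flat top 44 mm above the underside; origin at the centre of the underside, z up, x axis through one hole; flush, its origin is 6 mm above the plate's and the studs stand 8 mm proud of its disc
- flange_4: loose flange, 0.35 kg: steel disc 112 mm across, 8 mm thick, four through holes of 14 mm evenly spaced on an 84 mm bolt circle; held by the round aluminium boss in its middle, 56 mm across, flat top 44 mm above the underside; origin at the centre of the underside, z up, x axis through one hole; flush, its origin is 6 mm above the plate's and the studs stand 8 mm proud of its disc
- flange_5: loose flange, 0.35 kg: steel disc 112 mm across, 8 mm thick, five through holes of 14 mm evenly spaced on an 84 mm bolt circle; held by the round aluminium boss in its middle, 56 mm across, flat top 44 mm above the underside; origin at the centre of the underside, z up, x axis through one hole; flush, its origin is 6 mm above the plate's and the studs stand 8 mm proud of its disc
- case_blue: closed sample case with grey bottom and blue lid, 100 x 62 x 30 mm (x, y, z), rigid, flat top and bottom, about 0.16 kg; three to five of the five cases are there, an absent one reads None; origin at the centre of the underside, x along the 100 mm side, z up
- case_green: closed sample case with grey bottom and green lid, 100 x 62 x 30 mm (x, y, z), rigid, flat top and bottom, about 0.16 kg; three to five of the five cases are there, an absent one reads None; origin at the centre of the underside, x along the 100 mm side, z up
- case_yellow: closed sample case with grey bottom and yellow lid, 100 x 62 x 30 mm (x, y, z), rigid, flat top and bottom, about 0.16 kg; three to five of the five cases are there, an absent one reads None; origin at the centre of the underside, x along the 100 mm side, z up
- case_red: closed sample case with grey bottom and red lid, 100 x 62 x 30 mm (x, y, z), rigid, flat top and bottom, about 0.16 kg; three to five of the five cases are there, an absent one reads None; origin at the centre of the underside, x along the 100 mm side, z up
- case_white: closed sample case with grey bottom and white lid, 100 x 62 x 30 mm (x, y, z), rigid, flat top and bottom, about 0.16 kg; three to five of the five cases are there, an absent one reads None; origin at the centre of the underside, x along the 100 mm side, z up
- run_lever (a joint): the shaker's run lever, 0 = off (leaning 0.5 rad toward the robot side, -x of the shaker), 1.0 rad = fully on (leaning 0.5 rad to the far side, +x); pivot axis along the shaker's y, 90 mm to the right of the shaker's middle and 72 mm above the bench; it stays where it is left, a push of about 1 to 2 N on the ball moves it
- run_lever_tip (a point): centre of the red 26 mm ball at the end of the run lever, 55 mm from its pivot
- small_beaker: small glass beaker with a blue filling, 48 mm across, 58 mm high; bystander; origin at the centre of its underside
- kitchen_timer: cream lab timer 62 x 65 x 19 mm; bystander; origin at the centre of its underside
- dish: petri dish 90 mm across, 15 mm high; bystander; origin at the centre of its underside

How it is judged:
On the way, in this order (a step that is already met when the one before it is completed fails the run):
1. the matching flange lies flush on the stud plate (horizontal distance between flange_3 and stud_plate_3 below 0.004 m and z of flange_3 in the frame of stud_plate_3 between 0.003 and 0.009 m and angle between the z axis of flange_3 and the z axis of stud_plate_3, either way round below 0.04 rad and horizontal distance between flange_4 and stud_plate_4 below 0.004 m and z of flange_4 in the frame of stud_plate_4 between 0.003 and 0.009 m and angle between the z axis of flange_4 and the z axis of stud_plate_4, either way round below 0.04 rad and horizontal distance between flange_5 and stud_plate_5 below 0.004 m and z of flange_5 in the frame of stud_plate_5 between 0.003 and 0.009 m and angle between the z axis of flange_5 and the z axis of stud_plate_5, either way round below 0.04 rad), for 0.3 s.
2. every case is stacked in the column on the flange's boss (horizontal distance between each of case_blue, case_green, case_yellow, case_red, case_white and column_axis below 0.01 m and angle between the x axis of each of case_blue, case_green, case_yellow, case_red, case_white and the x axis of shaker, either way round below 0.12 rad and angle between each of case_blue, case_green, case_yellow, case_red, case_white's own z axis and vertical below 0.06 rad and height (world z) of each of case_blue, case_green, case_yellow, case_red, case_white above 0.095 m and linear speed of each of case_blue, case_green, case_yellow, case_red, case_white below 0.02 m/s), for 0.3 s.
3. the run lever is on (value of joint run_lever above 0.85 rad), for 0.2 s.
At the end, for the whole second after the job is handed in: The matching flange lies on the plate: centred within 4 mm, underside within 3 mm of the plate, level. Every case lies at rest in the column on the boss: within 10 mm of the column axis, 0.12 rad of the shaker's x axis and 0.06 rad of level. The lever is past 0.85 rad (all of step 1 and all of step 2 and value of joint run_lever above 0.85 rad); the robot touches nothing.
It fails at once if the beaker is shifted more than 40 mm or knocked over (distance of small_beaker from where it was at the start of the episode above 0.04 m or angle between small_beaker's own z axis and vertical above 0.5 rad).
It fails at once if the timer is shifted more than 40 mm or knocked over (distance of kitchen_timer from where it was at the start of the episode above 0.04 m or angle between kitchen_timer's own z axis and vertical above 0.5 rad).
It fails at once if the petri dish is shifted more than 40 mm or knocked over (distance of dish from where it was at the start of the episode above 0.04 m or angle between dish's own z axis and vertical above 0.5 rad).
Of stud_plate_3, stud_plate_4, stud_plate_5 only 1 to 1 are there at a start; the rules pass over those that are not, and their reading is None.
Of case_blue, case_green, case_yellow, case_red, case_white only 3 to 5 are there at a start; the rules pass over those that are not, and their reading is None.
At some moment in a run one of flange_3, flange_4, flange_5 may be knocked a few centimetres aside while the robot is not near it.
Once in a run the grip may slacken for a moment while it holds something.
It also fails if it takes over 210 s, if anything falls off the work surface, if the arm or the gripper's body presses on something with over 40 N, if the wrist force passes 120 N, or if a joint passes its speed limit or range.

ROBOT

A 6-joint arm with a two-finger parallel gripper is mounted at the origin on a cart in front of the work surface, level with it; the furniture and walls round the work are solid. World frame = base frame: x ahead of the robot, y to its left, z up, the work surface at z = 0. Lengths are in m, angles in rad, forces in N, time in s.
With the tool pointing down it reaches from about 0.375 to 0.75 m from the base axis. Payload 9 kg.
Tool frame: the origin (TCP) lies at the very end of the fingers, on their centre line; the grasp point (between the pads) lies 19 mm behind it; y points along the fingers, z is the direction in which the jaws open and shut, and the axes are right-handed (so a half turn about y gives the same grasp; the last joint's range is limited). The gripper opens to 85 mm and grips with 20 to 120 N. Pads are 22 mm wide; open, the fingers measure 114 mm over their backs; the gripper's body (76 mm by 85 mm) begins 54 mm behind the grasp point. The pads swing forward as they close: fully open they stand 13 mm farther back than shut.
Start: joints at [1.091, 0.104, 0.097, 1.564, 0, 1.353], TCP at [0.155, 0.58, 0.231] pointing down, gripper open.
Joint ranges: [-2.99, 2.99], [-0.84, 1.86], [-1.1, 1.16], [-1.84, 2.11], [-1.51, 1.56], [-3.14, 3.14]. Speed limits (rad/s): [2.22, 2.22, 2.57, 3.14, 3.14, 3.14].

INTERFACE

Orientations are given as a unit quaternion [x, y, z, w].
In Python, from workcell import env gives the robot as it stands.
- The arm moves only by the tool move_arm, never from a script. Its argument "motion" is a list of rows, each an object of numbers: "grip": the closure in counts, from 0 (fully open) to 255 (shut); "x", "y", "z": the shift along the tool's x, y, z in m; "turn": the turn about the tool's y in degrees. A call has exactly 10 rows; each row is the pose to reach, as a shift and turn from the pose commanded when the call began, along the tool's axes at that moment; what a row does not reach only later rows make up. A row lasts 1/10 s, in which the tool goes at most 50 mm and 8.59 degrees, less where a joint would pass 70% of its speed; a pose out of reach is approached as far as the arm can. A call with a gripper value outside its range is refused whole. The fingers move at their own pace and stop on an object; "newtons" is the grip in N (left out, the last holds). Time passes only in rows, so rows that repeat a pose let the fingers close, or fill a call up. It gives the time, the measured TCP pose, the force and the opening at its end, in the units of the state.
- env.observe(): the state, without advancing time (a new reading comes with each control period).
- env.snapshot(name): name is "scene" or "top" or "wrist"; returns a dict with "image" (400x640x3 uint8, red, green, blue), "camera_matrix" (3x3 intrinsics, pixels), "world_to_cam" (4x4, takes a point from world to camera coordinates); the wrist camera has in their place "T_tool_cam" (4x4, takes a point from camera to tool coordinates, whose origin is the TCP and whose axes are the tool frame's). Camera axes: x right, y down, z forward; pixel columns grow to the right and rows downward; lengths in m; the calibration is good to about 2 mm. A picture is of the moment at which its call begins: read the wrist's pose just before it. There is no depth.
- env.job_done(): hands the job in, once; it reports no verdict.
Trained networks look in the newest picture that a camera, given by its name, has taken for a name from the list of things; names that differ only in an ending like _2 or _b are one class to them, and where a whole thing is asked for, a point or a joint stands for the part that bears it (a point fixed in the world has none). Each returns a list of dicts, best first, with "score" (0 to 1); they miss things now and then, are a little off and sometimes report something else, mostly with a low value. They report only what shows in the picture. A call takes as long as a camera call.
- env.silhouettes(camera, label): "mask" (400x640 bool, what is visible of it) and "box" ([left, top, right, bottom] in pixels, round what is visible of it).
The state is a dict: "t": time; "qpos": joint angles; "joint_vel": joint speeds; "joint_torque": joint torques, N m; "ee_pos": TCP position; "eef_rot": TCP orientation; "wrist_force": force on the tool from outside, world axes, zero at the start; "ft_torque": the same for the moment, N m; "finger_gap": opening from 0.0 (shut) to 1.0 (fully open).
Only numpy, scipy, OpenCV 4.12 (cv2) and the standard library are available. Lean on these libraries where they do the work, as an engineer would, in place of code of your own. Each camera call takes 0.05 s, during which the arm holds its last target. There are 200 camera calls.

## Working session

There is one attempt and no reset: what is moved stays moved. The work goes in short steps, Python scripts to look and compute and a tool call to move; the robot and the scene stay as the last step left them, time stands still between calls to the robot, and variables do not carry over. Pictures are saved under pics/ and viewed, about 12 in all and at most 16, crops included, and the job is handed in when it is done.

Besides the shell and the picture viewer there is one more tool, called after "Call:" in YAML: its name, and indented under it one key for each argument. move_arm: Moves the arm, as the interface text tells. Its arguments: {"type":"object","properties":{"motion":{"type":"array"},"newtons":{"type":"number"}},"required":["motion"]}

```bash
ls; mkdir -p pics
cat > h.py <<'E'
import numpy as np, cv2
from workcell import env
from scipy.spatial.transform import Rotation as R
def snap(n):
    o=env.observe(); s=env.snapshot(n); K=np.array(s["camera_matrix"])
    if n=="wrist":
        T=np.eye(4); T[:3,:3]=R.from_quat(o["eef_rot"]).as_matrix(); T[:3,3]=o["ee_pos"]
        C=T@np.array(s["T_tool_cam"])
    else: C=np.linalg.inv(np.array(s["world_to_cam"]))
    return s["image"],K,C
def save(im,name,crop=None,f=1):
    if crop: l,t,r,b=crop; im=im[t:b,l:r]
    if f!=1: im=cv2.resize(im,None,fx=f,fy=f,interpolation=cv2.INTER_CUBIC)
    cv2.imwrite("pics/"+name,im[:,:,::-1])
def ray(uv,K,C,z):
    uv=np.atleast_2d(uv).astype(float)
    d=np.c_[uv,np.ones(len(uv))]@np.linalg.inv(K).T@C[:3,:3].T
    o=C[:3,3]; return o+d*((z-o[2])/d[:,2:3])
def proj(P,K,C):
    W=np.linalg.inv(C); p=np.atleast_2d(P)@W[:3,:3].T+W[:3,3]; q=p@K.T; return q[:,:2]/q[:,2:]
E
python3 - <<'E'
from h import *
o=env.observe(); print(o)
for n in("top","scene"):
    im,K,C=snap(n); save(im,n+"0.png"); print(n,K.tolist(),C.round(3).tolist())
    for l in ["shaker","stud_plate_3","flange_3","case_blue","case_green","case_yellow","case_red","case_white","run_lever_tip","small_beaker","kitchen_timer","dish"]:
        for d in env.silhouettes(n,l): print(n,l,round(d["score"],2),np.round(d["box"]).tolist(),int(d["mask"].sum()))
s=env.snapshot("wrist");print(s["T_tool_cam"],s["camera_matrix"])
E
```

```text
pics
{'t': 0.0, 'qpos': array([1.09131004e+00, 1.04684781e-01, 9.64527292e-02, 1.56391023e+00,
       1.96467937e-06, 1.35311174e+00]), 'joint_vel': array([-0.00030291,  0.00051092,  0.00017493,  0.00020679,  0.00238792,
       -0.00119403]), 'joint_torque': array([ 7.65707919e-04, -5.56931984e+01,  5.03643572e+01,  1.70410902e-02,
       -2.55790037e-04, -3.76895912e-06]), 'ee_pos': array([0.15511222, 0.57924895, 0.23052173]), 'eef_rot': array([ 0.70150413, -0.09245994,  0.09213355, -0.70061011]), 'wrist_force': array([ 0.36885856, -0.57881536,  0.74874357]), 'ft_torque': array([-0.0202904 , -0.02395986, -0.01367853]), 'finger_gap': 1.0045029019043081}
top [[422.105749121974, 0.0, 322.39263826887213], [0.0, 422.105749121974, 195.5686234969187], [0.0, 0.0, 1.0]] [[-0.014, -0.984, 0.178, 0.278], [-1.0, 0.015, 0.004, 0.009], [-0.006, -0.178, -0.984, 1.551], [0.0, 0.0, 0.0, 1.0]]
top shaker 0.84 [291.0, 149.0, 361.0, 191.0] 1641
top stud_plate_3 0.95 [302.0, 149.0, 335.0, 188.0] 936
top flange_3 0.95 [290.0, 211.0, 320.0, 243.0] 669
top flange_3 0.76 [211.0, 210.0, 245.0, 243.0] 726
top
[... 1704 characters left out ...]
 114.0, 361.0, 129.0] 212
scene small_beaker 0.64 [293.0, 275.0, 310.0, 292.0] 218
scene kitchen_timer 0.71 [295.0, 273.0, 308.0, 295.0] 192
scene kitchen_timer 0.55 [347.0, 114.0, 361.0, 130.0] 217
scene kitchen_timer 0.35 [338.0, 143.0, 362.0, 165.0] 451
scene dish 0.7 [323.0, 356.0, 356.0, 388.0] 857
[[ 1.08372977e-03  9.55471772e-01  2.95080530e-01 -7.45986684e-02]
 [ 3.30507633e-05 -2.95080737e-01  9.55472322e-01 -1.42452535e-01]
 [ 9.99999412e-01 -1.02572116e-03 -3.51366851e-04 -5.60717245e-04]
 [ 0.00000000e+00  0.00000000e+00  0.00000000e+00  1.00000000e+00]] [[354.2293595    0.         319.51676353]
 [  0.         354.2293595  197.76267719]
 [  0.           0.           1.        ]]
```

Run:
```python
import cv2
a=cv2.imread("pics/top0.png")[140:260,170:490]; b=cv2.imread("pics/scene0.png")[100:400,220:420]
cv2.imwrite("pics/a.png",cv2.resize(a,None,fx=2.5,fy=2.5,interpolation=cv2.INTER_CUBIC))
```

```text
(no output)
```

View pics/a.png

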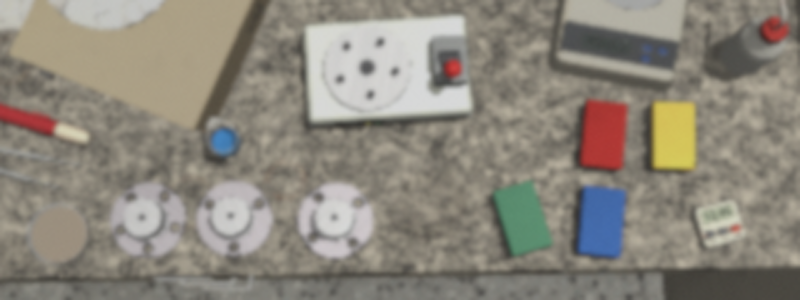

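```bash
cat > m.py <<'E'
from h import *
def cen(n,l,z,K,C,k=0):
    out=[]
    for d in env.silhouettes(n,l):
        m=d["mask"].astype(np.uint8); c,_=cv2.findContours(m,cv2.RETR_EXTERNAL,cv2.CHAIN_APPROX_NONE); c=max(c,key=cv2.contourArea)[:,0]
        P=ray(c,K,C,z)[:,:2].astype(np.float32); (x,y),(w,h),a=cv2.minAreaRect(P)
        if w<h: w,h,a=h,w,a+90
        out.append((round(d["score"],2),round(x,4),round(y,4),round(w,3),round(h,3),round((a+90)%180-90,1)))
    return out
E
python3 - <<'E'
from m import *
im,K,C=snap("top")
for l,z in [("shaker",.05),("stud_plate_3",.056),("flange_3",.008),("case_blue",.03),("case_green",.03),("case_yellow",.03),("case_red",.03),("run_lever_tip",.12),("small_beaker",.03),("kitchen_timer",.019),("dish",.015)]: print(l,cen("top",l,z,K,C))
o=env.observe();print(R.from_quat(o["eef_rot"]).as_matrix().round(3))
E
```

```text
shaker [(0.66, 0.6522, 0.0041, 0.239, 0.16, -87.0)]
stud_plate_3 [(0.79, 0.6561, 0.036, 0.124, 0.124, 89.1)]
flange_3 [(0.81, 0.4396, 0.0842, 0.1, 0.097, -51.0), (0.72, 0.6682, 0.0351, 0.124, 0.12, 89.1), (0.7, 0.443, 0.3588, 0.109, 0.104, 45.5), (0.65, 0.4433, 0.2339, 0.103, 0.103, 0.9), (0.6, 0.6619, -0.0946, 0.023, 0.019, 89.1)]
case_blue [(0.86, 0.4283, -0.3004, 0.101, 0.063, -5.4), (0.64, 0.4216, -0.4681, 0.067, 0.06, -77.0)]
case_green [(0.67, 0.4209, -0.4689, 0.065, 0.059, -76.9), (0.61, 0.4348, -0.1862, 0.1, 0.066, 16.1), (0.61, 0.4419, 0.3558, 0.109, 0.105, -17.5)]
case_yellow [(0.84, 0.5508, -0.4103, 0.105, 0.069, -3.8), (0.19, 0.4292, -0.2992, 0.106, 0.068, -5.6)]
case_red [(0.96, 0.5524, -0.3085, 0.109, 0.067, -7.2), (0.21, 0.6562, 0.0036, 0.248, 0.164, -88.0)]
run_lever_tip []
small_beaker [(0.58, 0.4258, -0.3001, 0.106, 0.071, -9.1), (0.55, 0.5601, 0.2467, 0.049, 0.044, 0.6), (0.27, 0.4211, 0.4835, 0.084, 0.08, 2.0)]
kitchen_timer [(0.56, 0.4218, -0.4697, 0.064, 0.059, -79.6)]
dish [(0.56, 0.4222, 0.4898, 0.092, 0.084, 89.1), (0.33, 0.662, -0.0942, 0.023, 0.022, -1.4), (0.17, 0.4414, 0.3582, 0.108, 0.107, 45.1)]
[[ 0.966  0.     0.259]
 [-0.259  0.     0.966]
 [ 0.    -1.     0.   ]]
```

Call:
move_arm:
  motion:
    - {"grip": 0, "x": 0.04, "y": -0.01, "z": -0.032, "turn": -2}
    - {"grip": 0, "x": 0.08, "y": -0.02, "z": -0.064, "turn": -4}
    - {"grip": 0, "x": 0.12, "y": -0.02, "z": -0.096, "turn": -6}
    - {"grip": 0, "x": 0.16, "y": -0.02, "z": -0.128, "turn": -8}
    - {"grip": 0, "x": 0.2, "y": -0.02, "z": -0.16, "turn": -10}
    - {"grip": 0, "x": 0.24, "y": -0.02, "z": -0.192, "turn": -12}
    - {"grip": 0, "x": 0.28, "y": -0.02, "z": -0.224, "turn": -14}
    - {"grip": 0, "x": 0.32, "y": -0.02, "z": -0.256, "turn": -15}
    - {"grip": 0, "x": 0.349, "y": -0.02, "z": -0.278, "turn": -15}
    - {"grip": 0, "x": 0.349, "y": -0.02, "z": -0.278, "turn": -15}
  newtons: 40

```text
t: 2.95
ee_pos: [0.4233, 0.2165, 0.251]
eef_rot: [0.707, -0.002, 0.002, -0.707]
wrist_force: [-0.8, 1.3, -0.9]
finger_gap: 1.001
```

Run:
```python
from m import *
o=env.observe(); print(o["t"],o["ee_pos"],R.from_quat(o["eef_rot"]).as_matrix().round(3).tolist())
im,K,C=snap("wrist"); save(im,"w1.png",f=1.25)
for l,z in [("flange_3",.008),("stud_plate_3",.056)]: print(l,cen("wrist",l,z,K,C),[np.round(d["box"]).tolist() for d in env.silhouettes("wrist",l)])
```

```text
2.95 [0.4232829  0.21650621 0.25101907] [[1.0, 0.001, 0.006], [-0.006, -0.001, 1.0], [0.001, -1.0, -0.001]]
flange_3 [(0.89, 0.4431, 0.2331, 0.11, 0.108, 43.2), (0.64, 0.4378, 0.085, 0.111, 0.107, 89.6), (0.59, 0.4427, 0.3597, 0.111, 0.109, 89.6)] [[288.0, 125.0, 387.0, 222.0], [153.0, 124.0, 257.0, 217.0], [402.0, 127.0, 498.0, 223.0]]
stud_plate_3 [(0.85, 0.6436, 0.0889, 0.062, 0.025, 24.7)] [[193.0, 334.0, 223.0, 381.0]]
```

View pics/w1.png

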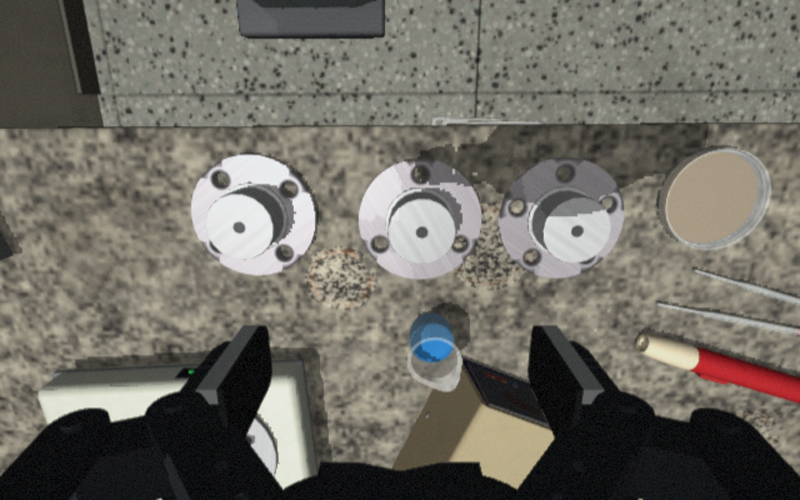

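Call:
move_arm:
  motion:
    - {"grip": 0, "x": 0.005, "y": 0.01, "z": 0.04, "turn": 0}
    - {"grip": 0, "x": 0.01, "y": 0.03, "z": 0.08, "turn": 0}
    - {"grip": 0, "x": 0.015, "y": 0.06, "z": 0.12, "turn": 0}
    - {"grip": 0, "x": 0.0185, "y": 0.09, "z": 0.143, "turn": 0}
    - {"grip": 0, "x": 0.0185, "y": 0.12, "z": 0.143, "turn": 0}
    - {"grip": 0, "x": 0.0185, "y": 0.15, "z": 0.143, "turn": 0}
    - {"grip": 0, "x": 0.0185, "y": 0.18, "z": 0.143, "turn": 0}
    - {"grip": 0, "x": 0.0185, "y": 0.21, "z": 0.143, "turn": 0}
    - {"grip": 0, "x": 0.0185, "y": 0.231, "z": 0.143, "turn": 0}
    - {"grip": 0, "x": 0.0185, "y": 0.232, "z": 0.143, "turn": 0}

```text
t: 4.2
ee_pos: [0.4357, 0.3638, 0.0162]
eef_rot: [0.708, -0.001, -0.003, -0.706]
wrist_force: [-0.6, 0.2, 0.6]
finger_gap: 1.001
```

Call:
move_arm:
  motion:
    - {"grip": 90}
    - {"grip": 150}
    - {"grip": 200}
    - {"grip": 255}
    - {"grip": 255}
    - {"grip": 255}
    - {"grip": 255}
    - {"grip": 255}
    - {"grip": 255}
    - {"grip": 255}
  newtons: 60

```text
schema error: expected keys grip, x, y, z, turn
```

Call:
move_arm:
  motion:
    - {"grip": 0, "x": 0.006, "y": -0.002, "z": -0.003, "turn": 0}
    - {"grip": 0, "x": 0.006, "y": -0.002, "z": -0.003, "turn": 0}
    - {"grip": 100, "x": 0.006, "y": -0.002, "z": -0.003, "turn": 0}
    - {"grip": 255, "x": 0.006, "y": -0.002, "z": -0.003, "turn": 0}
    - {"grip": 255, "x": 0.006, "y": -0.002, "z": -0.003, "turn": 0}
    - {"grip": 255, "x": 0.006, "y": -0.002, "z": -0.003, "turn": 0}
    - {"grip": 255, "x": 0.006, "y": -0.002, "z": -0.003, "turn": 0}
    - {"grip": 255, "x": 0.006, "y": -0.002, "z": -0.003, "turn": 0}
    - {"grip": 255, "x": 0.006, "y": -0.002, "z": -0.003, "turn": 0}
    - {"grip": 255, "x": 0.006, "y": -0.002, "z": -0.003, "turn": 0}
  newtons: 60

```text
t: 5.2
ee_pos: [0.4457, 0.3611, 0.0228]
eef_rot: [-0.707, -0.001, -0.001, 0.707]
wrist_force: [-0.9, -1.6, 6.2]
finger_gap: 0.634
```

Run:
```python
from m import *
o=env.observe(); print(o["t"],o["ee_pos"],o["finger_gap"],o["wrist_force"],R.from_quat(o["eef_rot"]).as_matrix().round(4).tolist())
im,K,C=snap("wrist"); save(im,"w2.png",f=1.25)
```

```text
5.2 [0.44572234 0.36108039 0.02278281] 0.6340229123021681 [-0.91541691 -1.61340531  6.24410381] [[1.0, 0.0018, 0.0], [-0.0, 0.0008, 1.0], [0.0018, -1.0, 0.0008]]
```

View pics/w2.png

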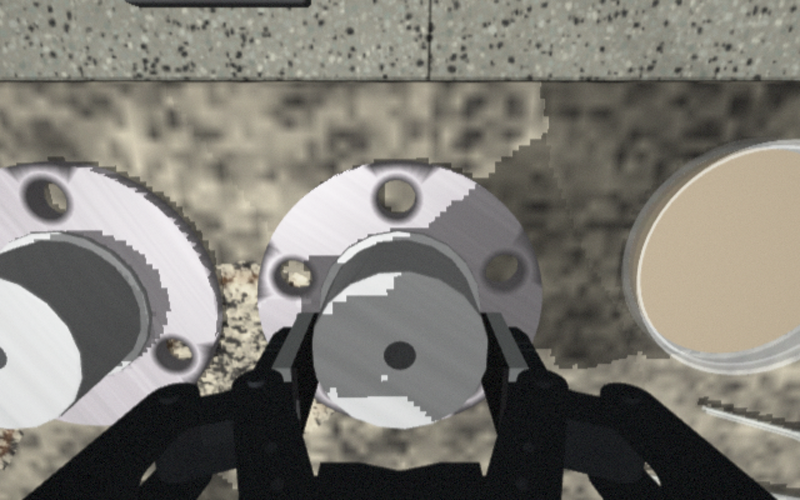

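Call:
move_arm:
  motion:
    - {"grip": 255, "x": 0, "y": -0.03, "z": 0, "turn": 0}
    - {"grip": 255, "x": 0, "y": -0.065, "z": 0, "turn": 0}
    - {"grip": 255, "x": 0, "y": -0.1, "z": 0, "turn": 0}
    - {"grip": 255, "x": 0.03, "y": -0.13, "z": -0.03, "turn": -2}
    - {"grip": 255, "x": 0.065, "y": -0.145, "z": -0.065, "turn": -4}
    - {"grip": 255, "x": 0.1, "y": -0.145, "z": -0.1, "turn": -6}
    - {"grip": 255, "x": 0.135, "y": -0.145, "z": -0.135, "turn": -8}
    - {"grip": 255, "x": 0.165, "y": -0.145, "z": -0.17, "turn": -8.5}
    - {"grip": 255, "x": 0.18, "y": -0.145, "z": -0.19, "turn": -8.5}
    - {"grip": 255, "x": 0.18, "y": -0.145, "z": -0.19, "turn": -8.5}

```text
t: 6.25
ee_pos: [0.6265, 0.1673, 0.1654]
eef_rot: [0.706, 0.051, -0.051, -0.705]
wrist_force: [-0.5, 0.4, -3.3]
finger_gap: 0.633
```

Call:
move_arm:
  motion:
    - {"grip": 255, "x": 0, "y": 0, "z": 0, "turn": 0}
    - {"grip": 255, "x": 0, "y": 0, "z": 0, "turn": 0}
    - {"grip": 255, "x": 0, "y": 0, "z": 0, "turn": 0}
    - {"grip": 255, "x": 0, "y": 0, "z": 0, "turn": 0}
    - {"grip": 255, "x": 0, "y": 0, "z": 0, "turn": 0}
    - {"grip": 255, "x": 0, "y": 0, "z": 0, "turn": 0}
    - {"grip": 255, "x": 0, "y": 0, "z": 0, "turn": 0}
    - {"grip": 255, "x": 0, "y": 0, "z": 0, "turn": 0}
    - {"grip": 255, "x": 0, "y": 0, "z": 0, "turn": 0}
    - {"grip": 255, "x": 0, "y": 0, "z": 0, "turn": 0}

```text
t: 7.25
ee_pos: [0.625, 0.1707, 0.1663]
eef_rot: [-0.705, -0.052, 0.052, 0.705]
wrist_force: [0.1, -0.1, -3.8]
finger_gap: 0.629
```

Run:
```python
from m import *
o=env.observe(); print(o["t"],o["ee_pos"],o["finger_gap"],o["wrist_force"],R.from_quat(o["eef_rot"]).as_matrix().round(4).tolist())
im,K,C=snap("wrist"); save(im,"w3.png",f=1.25); np.savez("w3.npz",im=im,K=K,C=C)
for l,z in [("shaker",.05),("stud_plate_3",.056)]: print(l,cen("wrist",l,z,K,C))
```

```text
7.25 [0.62497617 0.17070334 0.16628882] 0.6286091716443416 [ 0.12359649 -0.07850007 -3.79980574] [[0.989, 0.0, -0.1477], [0.1477, 0.0001, 0.989], [0.0, -1.0, 0.0001]]
shaker [(0.91, 0.6526, 0.0236, 0.207, 0.155, -88.9)]
stud_plate_3 [(0.64, 0.6548, 0.0318, 0.127, 0.121, -4.6)]
```

View pics/w3.png

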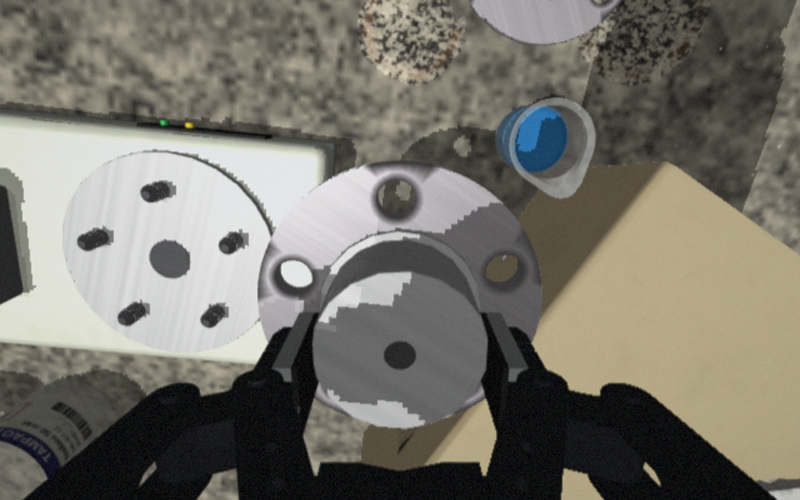

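```bash
cat > fit.py <<'E'
from m import *
from scipy.optimize import least_squares
def fit(P,n=5,r=.042,a0=44):
    P=P[:,:2]
    def f(v):
        a=np.arctan2(P[:,1]-v[1],P[:,0]-v[0]); k=np.round((a-v[2])/(2*np.pi/n)); t=v[2]+k*2*np.pi/n
        return (np.c_[v[0]+r*np.cos(t),v[1]+r*np.sin(t)]-P).ravel()
    s=least_squares(f,[P[:,0].mean(),P[:,1].mean(),np.radians(a0)]) if len(P)==n else min((least_squares(f,[P[:,0].mean()+dx,P[:,1].mean()+dy,np.radians(a0)]) for dx in(-.03,0,.03) for dy in (-.03,0,.03)),key=lambda s:s.cost)
    return s.x[:2].round(4),np.degrees(s.x[2]).round(2)%72,(f(s.x)*1e3).round(1)
E
python3 - <<'E'
from fit import *
d=np.load("w3.npz"); im,K,C=d["im"],d["K"],d["C"]
g=cv2.cvtColor(im,cv2.COLOR_RGB2GRAY)
m=(g<90).astype(np.uint8); n,L,st,ce=cv2.connectedComponentsWithStats(m)
S=[]
for i in range(1,n):
    x,y=ce[i]*1.25
    if 60<x<265 and 160<y<345 and st[i,4]>40: print(ce[i].round(1),st[i]); S.append((st[i,4],ce[i]))
S=sorted(S,key=lambda s:s[0])
studs=np.array([s[1] for s in S[:5]])
print("studs",fit(ray(studs,K,C,.064)))
print("hole",ray(np.array([[169.5,259]])/1.25,K,C,.056))
H=np.array([[397,198.],[294,275.5],[505,269]])/1.25
z=.1663-.0228+.008
print("flange",fit(ray(H,K,C,z),a0=44))
bb=ray(np.array([[400,355.]])/1.25,K,C,.1663-.0228+.044); print("boss hole",bb)
E
```

```text
[199.  158.8] [171 133  47  55 116]
[124.2 153.1] [113 146  23  16 263]
[ 74.4 191.4] [ 62 184  25  16 279]
[185.  193.9] [176 186  19  17 203]
[135.5 206.8] [121 193  31  29 619]
[105.2 250.9] [ 95 242  22  18 250]
[169.9 252.4] [161 244  19  18 211]
studs (array([0.6503, 0.0375]), np.float64(46.19), array([20.5, -7.9, -6.7,  0.9, -6. ,  3.8, -3.2,  3.8, -4.6, -0.7]))
hole [[0.65591564 0.0344046  0.056     ]]
flange (array([0.6218, 0.1698]), np.float64(46.28), array([-0.4, -0.1,  0.2,  0.1,  0.2,  0.1]))
boss hole [[0.62262462 0.16966843 0.1875    ]]
```

Run:
```python
from fit import *
d=np.load("w3.npz"); K,C=d["K"],d["C"]
s=np.array([[124.2,153.1],[74.4,191.4],[185,193.9],[105.2,250.9],[169.9,252.4]])
for z in(.062,.064,.066): print("studs",fit(ray(s,K,C,z)))
```

```text
studs (array([0.6557, 0.0347]), np.float64(42.92), array([-0. , -0. , -0.1, -0.1,  0.2, -0.1, -0.1,  0.1, -0. ,  0.1]))
studs (array([0.6549, 0.0357]), np.float64(42.92), array([-0.4, -0.1, -0.1, -0.4,  0. ,  0.2,  0.2, -0.1,  0.2,  0.4]))
studs (array([0.654 , 0.0367]), np.float64(42.92), array([-0.7, -0.1, -0.2, -0.7, -0.1,  0.5,  0.5, -0.3,  0.5,  0.6]))
```

Call:
move_arm:
  motion:
    - {"grip": 255, "x": 0.002, "y": 0, "z": -0.02, "turn": 0.5}
    - {"grip": 255, "x": 0.004, "y": 0, "z": -0.05, "turn": 1}
    - {"grip": 255, "x": 0.007, "y": 0, "z": -0.08, "turn": 2}
    - {"grip": 255, "x": 0.01, "y": 0, "z": -0.11, "turn": 3}
    - {"grip": 255, "x": 0.0136, "y": 0.01, "z": -0.13, "turn": 3.4}
    - {"grip": 255, "x": 0.0136, "y": 0.025, "z": -0.1386, "turn": 3.4}
    - {"grip": 255, "x": 0.0136, "y": 0.045, "z": -0.1386, "turn": 3.4}
    - {"grip": 255, "x": 0.0136, "y": 0.06, "z": -0.1386, "turn": 3.4}
    - {"grip": 255, "x": 0.0136, "y": 0.062, "z": -0.1386, "turn": 3.4}
    - {"grip": 255, "x": 0.0136, "y": 0.062, "z": -0.1386, "turn": 3.4}

```text
t: 8.4
ee_pos: [0.6582, 0.0365, 0.1035]
eef_rot: [-0.706, -0.031, 0.032, 0.707]
wrist_force: [0.2, -0.3, -2.4]
finger_gap: 0.634
```

Call:
move_arm:
  motion:
    - {"grip": 255, "x": 0, "y": 0, "z": 0, "turn": 0}
    - {"grip": 255, "x": 0, "y": 0, "z": 0, "turn": 0}
    - {"grip": 255, "x": 0, "y": 0, "z": 0, "turn": 0}
    - {"grip": 255, "x": 0, "y": 0, "z": 0, "turn": 0}
    - {"grip": 255, "x": 0, "y": 0, "z": 0, "turn": 0}
    - {"grip": 255, "x": 0, "y": 0, "z": 0, "turn": 0}
    - {"grip": 255, "x": 0, "y": 0, "z": 0, "turn": 0}
    - {"grip": 255, "x": 0, "y": 0, "z": 0, "turn": 0}
    - {"grip": 255, "x": 0, "y": 0, "z": 0, "turn": 0}
    - {"grip": 255, "x": 0, "y": 0, "z": 0, "turn": 0}

```text
t: 9.4
ee_pos: [0.6589, 0.0357, 0.1043]
eef_rot: [-0.706, -0.031, 0.031, 0.706]
wrist_force: [-0.2, -0.1, -3.4]
finger_gap: 0.633
```

Run:
```python
from m import *
o=env.observe(); print(o["t"],o["ee_pos"],o["finger_gap"],o["wrist_force"],R.from_quat(o["eef_rot"]).as_matrix().round(4).tolist())
im,K,C=snap("wrist"); save(im,"w4.png",crop=(180,100,460,300),f=2.5); np.savez("w4.npz",im=im,K=K,C=C)
```

```text
9.4 [0.65886013 0.03568697 0.10427608] 0.6331903289517248 [-0.16213154 -0.14149677 -3.37772928] [[0.996, -0.0, -0.0889], [0.0889, 0.0001, 0.996], [-0.0, -1.0, 0.0001]]
```

View pics/w4.png

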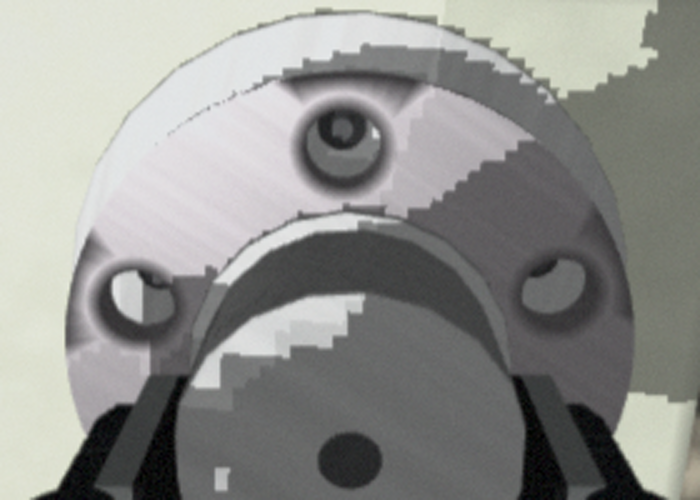

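Run:
```python
from fit import *
d=np.load("w4.npz"); K,C=d["K"],d["C"]
c=np.array([.6557,.0347]); t=np.radians(42.92+72*np.arange(5))
S=np.c_[c[0]+.042*np.cos(t),c[1]+.042*np.sin(t),np.full(5,.072)]
print("pred stud tops crop px",((proj(S,K,C)-[180,100])*2.5).round(1).tolist())
H=np.array([[344,147],[135,299],[560,288.]])/2.5+[180,100]
print(fit(ray(H,K,C,.1043-.0228+.008)))
p=np.array([[342,128]])/2.5+[180,100]; print(ray(p,K,C,.072)-S)
```

```text
pred stud tops crop px [[464.8, 461.6], [539.7, 259.8], [342.5, 127.2], [155.9, 271.8], [244.2, 468.0]]
(array([0.6557, 0.0347]), np.float64(42.55), array([-0.6, -0.2,  0.2,  0.3,  0.4, -0.1]))
[[-7.22798437e-02 -3.37532235e-02 -1.38777878e-17]
 [-2.38262227e-02 -4.32418827e-02 -1.38777878e-17]
 [ 1.71020795e-04 -9.19076266e-05 -1.38777878e-17]
 [-3.34514881e-02  3.60649028e-02 -1.38777878e-17]
 [-7.82285849e-02  1.52610654e-02 -1.38777878e-17]]
```

Call:
move_arm:
  motion:
    - {"grip": 255, "x": 0, "y": 0.003, "z": 0, "turn": 0}
    - {"grip": 255, "x": 0, "y": 0.006, "z": 0, "turn": 0}
    - {"grip": 255, "x": 0, "y": 0.009, "z": 0, "turn": 0}
    - {"grip": 255, "x": 0, "y": 0.012, "z": 0, "turn": 0}
    - {"grip": 255, "x": 0, "y": 0.015, "z": 0, "turn": 0}
    - {"grip": 255, "x": 0, "y": 0.018, "z": 0, "turn": 0}
    - {"grip": 255, "x": 0, "y": 0.021, "z": 0, "turn": 0}
    - {"grip": 255, "x": 0, "y": 0.023, "z": 0, "turn": 0}
    - {"grip": 255, "x": 0, "y": 0.025, "z": 0, "turn": 0}
    - {"grip": 255, "x": 0, "y": 0.025, "z": 0, "turn": 0}

```text
t: 10.45
ee_pos: [0.6588, 0.0357, 0.0791]
eef_rot: [-0.706, -0.031, 0.031, 0.706]
wrist_force: [-0.6, -0.1, -3.6]
finger_gap: 0.634
```

Call:
move_arm:
  motion:
    - {"grip": 150, "x": 0, "y": 0, "z": 0, "turn": 0}
    - {"grip": 60, "x": 0, "y": 0, "z": 0, "turn": 0}
    - {"grip": 0, "x": 0, "y": 0, "z": 0, "turn": 0}
    - {"grip": 0, "x": 0, "y": 0, "z": 0, "turn": 0}
    - {"grip": 0, "x": 0, "y": 0, "z": 0, "turn": 0}
    - {"grip": 0, "x": 0, "y": -0.02, "z": 0, "turn": 0}
    - {"grip": 0, "x": 0, "y": -0.06, "z": 0, "turn": 0}
    - {"grip": 0, "x": 0, "y": -0.1, "z": 0, "turn": 0}
    - {"grip": 0, "x": 0, "y": -0.14, "z": 0, "turn": 0}
    - {"grip": 0, "x": 0, "y": -0.14, "z": 0, "turn": 0}

```text
t: 11.45
ee_pos: [0.6614, 0.0353, 0.2266]
eef_rot: [0.707, 0.035, -0.028, -0.706]
wrist_force: [-0.4, 0.0, 0.1]
finger_gap: 0.999
```

Run:
```python
from m import *
o=env.observe(); print(o["t"],o["ee_pos"],o["finger_gap"],o["wrist_force"])
im,K,C=snap("wrist"); save(im,"w5.png"); np.savez("w5.npz",im=im,K=K,C=C)
for l,z in [("flange_3",.064),("stud_plate_3",.056),("shaker",.05)]: print(l,cen("wrist",l,z,K,C))
im,K,C=snap("top")
for l,z in [("case_blue",.03),("case_green",.03),("case_yellow",.03),("case_red",.03)]: print(l,cen("top",l,z,K,C))
```

```text
11.45 [0.66142685 0.03531829 0.22660302] 0.9986897415611634 [-0.35786712  0.02990981  0.1308897 ]
flange_3 [(0.84, 0.6568, 0.0348, 0.11, 0.109, -41.4), (0.62, 0.5107, 0.2026, 0.04, 0.005, -85.0)]
stud_plate_3 [(0.89, 0.6555, 0.0339, 0.127, 0.126, 8.5)]
shaker [(0.81, 0.6547, -0.0076, 0.259, 0.151, -87.2), (0.59, 0.6572, 0.0346, 0.13, 0.129, 46.5)]
case_blue [(0.61, 0.4268, -0.299, 0.099, 0.065, -7.5)]
case_green [(0.89, 0.434, -0.1846, 0.1, 0.062, 16.1)]
case_yellow [(0.57, 0.5504, -0.4103, 0.102, 0.062, -3.4)]
case_red [(0.84, 0.5553, -0.3106, 0.107, 0.068, -8.3)]
```

View pics/w5.png

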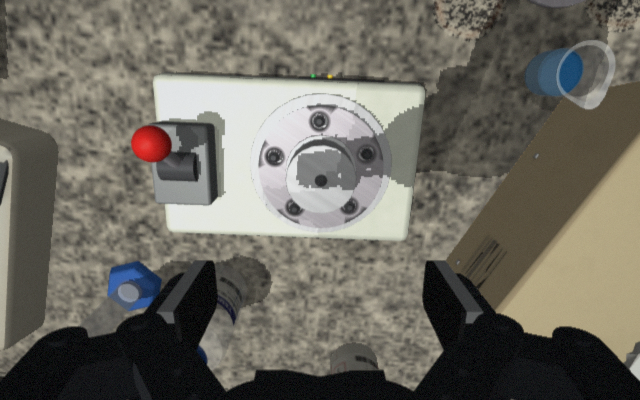

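Run:
```python
from fit import *
d=np.load("w5.npz"); K,C=d["K"],d["C"]
P=ray(np.array([[156,77],[424,88],[408,240],[168,229.]]),K,C,.05)[:,:2]; print(P.round(4),P.mean(0))
for a,b in((0,1),(3,2)): v=P[b]-P[a]; print(np.degrees(np.arctan2(v[1],v[0]))-90,np.linalg.norm(v))
for a,b in((0,3),(1,2)): v=P[b]-P[a]; print(np.degrees(np.arctan2(v[1],v[0])),np.linalg.norm(v))
H=np.array([[320,121],[273.5,156.5],[367,153.5],[294.5,207],[350,207.5]])
print(fit(ray(H,K,C,.070)))
print("ball",ray([[151,144]],K,C,.12), "boss",ray([[321,180]],K,C,.1))
```

```text
[[ 0.5917 -0.1119]
 [ 0.5805  0.1169]
 [ 0.7225  0.1265]
 [ 0.7317 -0.1076]] [0.65659578 0.00598016]
2.800724423223514 0.2290598345528546
2.2459578215655256 0.23423598933281425
1.770841498250242 0.14006017256918435
3.8666523564587183 0.14233013223024799
(array([0.6555, 0.0349]), np.float64(42.53), array([-0.4, -0.2, -0.1,  0.2,  0.4,  0.6,  0.9, -0.1, -0.8, -0.4]))
ball [[ 0.63560292 -0.08693538  0.12      ]] boss [[0.65634487 0.03488554 0.1       ]]
```

Call:
move_arm:
  motion:
    - {"grip": 0, "x": -0.03, "y": 0, "z": -0.025, "turn": -1}
    - {"grip": 0, "x": -0.06, "y": 0, "z": -0.05, "turn": -3}
    - {"grip": 0, "x": -0.09, "y": 0, "z": -0.075, "turn": -5}
    - {"grip": 0, "x": -0.12, "y": 0, "z": -0.1, "turn": -7}
    - {"grip": 0, "x": -0.15, "y": 0, "z": -0.125, "turn": -9}
    - {"grip": 0, "x": -0.18, "y": 0.01, "z": -0.15, "turn": -10}
    - {"grip": 0, "x": -0.21, "y": 0.03, "z": -0.175, "turn": -11}
    - {"grip": 0, "x": -0.243, "y": 0.05, "z": -0.2, "turn": -11}
    - {"grip": 0, "x": -0.243, "y": 0.06, "z": -0.2, "turn": -11}
    - {"grip": 0, "x": -0.243, "y": 0.06, "z": -0.2, "turn": -11}

```text
t: 12.9
ee_pos: [0.4335, -0.1851, 0.1577]
eef_rot: [-0.7, -0.098, 0.099, 0.701]
wrist_force: [0.2, 0.2, 0.1]
finger_gap: 0.999
```

```bash
cat > case.py <<'E'
from fit import *
import sys
o=env.observe(); Rm=R.from_quat(o["eef_rot"]).as_matrix(); yaw=np.degrees(np.arctan2(Rm[1,0],Rm[0,0]))
print(o["t"],o["ee_pos"].round(4),"yaw",yaw.round(2),"gap",round(o["finger_gap"],3))
im,K,C=snap("wrist")
for l in sys.argv[1:]:
    for c in cen("wrist",l,.03,K,C)[:3]:
        v=np.array([c[1],c[2]])-o["ee_pos"][:2]; print(l,c,"tool x,z",(v@Rm[:2,0]).round(4),(v@Rm[:2,2]).round(4),"turn",round(yaw-c[5],1))
E
python3 case.py case_green case_blue
```

```text
12.9 [ 0.4335 -0.1851  0.1577] yaw 15.98 gap 0.999
case_green (0.74, 0.4334, -0.1876, 0.101, 0.062, 15.5) tool x,z -0.0008 -0.0024 turn 0.5
case_blue (0.64, 0.4269, -0.2985, 0.102, 0.066, -7.6) tool x,z -0.0376 -0.1072 turn 23.6
```

Call:
move_arm:
  motion:
    - {"grip": 0, "x": -0.001, "y": 0.02, "z": -0.002, "turn": 0.5}
    - {"grip": 0, "x": -0.001, "y": 0.05, "z": -0.002, "turn": 0.5}
    - {"grip": 0, "x": -0.001, "y": 0.08, "z": -0.002, "turn": 0.5}
    - {"grip": 0, "x": -0.001, "y": 0.11, "z": -0.002, "turn": 0.5}
    - {"grip": 0, "x": -0.001, "y": 0.135, "z": -0.002, "turn": 0.5}
    - {"grip": 0, "x": -0.001, "y": 0.148, "z": -0.002, "turn": 0.5}
    - {"grip": 0, "x": -0.001, "y": 0.15, "z": -0.002, "turn": 0.5}
    - {"grip": 0, "x": -0.001, "y": 0.15, "z": -0.002, "turn": 0.5}
    - {"grip": 0, "x": -0.001, "y": 0.15, "z": -0.002, "turn": 0.5}
    - {"grip": 0, "x": -0.001, "y": 0.15, "z": -0.002, "turn": 0.5}

```text
t: 14.05
ee_pos: [0.4351, -0.188, 0.0107]
eef_rot: [0.701, 0.097, -0.095, -0.7]
wrist_force: [0.7, 0.5, 0.3]
finger_gap: 0.999
```

Call:
move_arm:
  motion:
    - {"grip": 100, "x": 0, "y": 0, "z": 0, "turn": 0}
    - {"grip": 255, "x": 0, "y": 0, "z": 0, "turn": 0}
    - {"grip": 255, "x": 0, "y": 0, "z": 0, "turn": 0}
    - {"grip": 255, "x": 0, "y": 0, "z": 0, "turn": 0}
    - {"grip": 255, "x": 0, "y": 0, "z": 0, "turn": 0}
    - {"grip": 255, "x": 0, "y": 0, "z": 0, "turn": 0}
    - {"grip": 255, "x": 0, "y": -0.02, "z": 0, "turn": 0}
    - {"grip": 255, "x": 0, "y": -0.06, "z": 0, "turn": 0}
    - {"grip": 255, "x": 0, "y": -0.1, "z": 0, "turn": 0}
    - {"grip": 255, "x": 0, "y": -0.14, "z": 0, "turn": 0}
  newtons: 50

```text
t: 15.05
ee_pos: [0.4338, -0.187, 0.1505]
eef_rot: [-0.7, -0.096, 0.096, 0.701]
wrist_force: [0.0, -0.4, -1.6]
finger_gap: 0.707
```

```bash
cat > tgt.py <<'E'
# target from current pose: python3 tgt.py x y z yaw
from h import *
import sys
o=env.observe(); Rm=R.from_quat(o["eef_rot"]).as_matrix(); yaw=np.degrees(np.arctan2(Rm[1,0],Rm[0,0]))
x,y,z,w=map(float,sys.argv[1:5]); v=np.array([x,y,z])-o["ee_pos"]
print(o["t"],o["ee_pos"].round(4),"yaw",yaw.round(2),"gap",round(o["finger_gap"],3),o["wrist_force"].round(1)); print("tool",(v@Rm).round(4),"turn",round(yaw-w,2))
E
python3 tgt.py .6556 .0348 .2 2.6; python3 case.py case_green
```

```text
15.05 [ 0.4338 -0.187   0.1505] yaw 15.59 gap 0.707 [ 0.  -0.4 -1.6]
tool [ 0.2733 -0.0495  0.154 ] turn 12.99
15.05 [ 0.4338 -0.187   0.1505] yaw 15.59 gap 0.707
case_green (0.71, 0.4138, -0.4214, 0.052, 0.01, 0.7) tool x,z -0.0822 -0.2204 turn 14.9
case_green (0.58, 0.5061, -0.1677, 0.211, 0.131, 15.7) tool x,z 0.0749 -0.0008 turn -0.1
```

Call:
move_arm:
  motion:
    - {"grip": 255, "x": 0.02, "y": -0.03, "z": 0.01, "turn": 1}
    - {"grip": 255, "x": 0.06, "y": -0.05, "z": 0.033, "turn": 3}
    - {"grip": 255, "x": 0.1, "y": -0.05, "z": 0.056, "turn": 5}
    - {"grip": 255, "x": 0.14, "y": -0.05, "z": 0.08, "turn": 7}
    - {"grip": 255, "x": 0.18, "y": -0.05, "z": 0.1, "turn": 9}
    - {"grip": 255, "x": 0.22, "y": -0.05, "z": 0.125, "turn": 11}
    - {"grip": 255, "x": 0.25, "y": -0.05, "z": 0.142, "turn": 13}
    - {"grip": 255, "x": 0.273, "y": -0.05, "z": 0.154, "turn": 13}
    - {"grip": 255, "x": 0.273, "y": -0.05, "z": 0.154, "turn": 13}
    - {"grip": 255, "x": 0.273, "y": -0.05, "z": 0.154, "turn": 13}

```text
t: 16.15
ee_pos: [0.6553, 0.0348, 0.1977]
eef_rot: [-0.707, -0.016, 0.017, 0.707]
wrist_force: [-0.6, 0.1, -1.7]
finger_gap: 0.708
```

```bash
sed -i 's/cen("wrist",l,.03,K,C)/cen("wrist",l,Z,K,C)/; s/^o=env/Z=.03\nif sys.argv[1][0]=="@": Z=float(sys.argv.pop(1)[1:])\no=env/' case.py; sed -i 's/^Z=.03/Z=.03/' case.py
python3 tgt.py .6556 .0348 .11 2.6; python3 case.py @.22 case_green
```

```text
16.15 [0.6553 0.0348 0.1977] yaw 2.66 gap 0.708 [-0.6  0.1 -1.7]
tool [ 0.0005  0.0877 -0.    ] turn 0.06
16.15 [0.6553 0.0348 0.1977] yaw 2.66 gap 0.708
case_green (0.95, 0.6495, 0.0337, 0.096, 0.06, 2.7) tool x,z -0.0059 -0.0008 turn -0.0
```

Call:
move_arm:
  motion:
    - {"grip": 255, "x": 0.004, "y": 0.02, "z": 0, "turn": 0}
    - {"grip": 255, "x": 0.004, "y": 0.045, "z": 0, "turn": 0}
    - {"grip": 255, "x": 0.004, "y": 0.065, "z": 0, "turn": 0}
    - {"grip": 255, "x": 0.004, "y": 0.075, "z": 0, "turn": 0}
    - {"grip": 255, "x": 0.004, "y": 0.08, "z": 0, "turn": 0}
    - {"grip": 255, "x": 0.004, "y": 0.083, "z": 0, "turn": 0}
    - {"grip": 255, "x": 0.004, "y": 0.085, "z": 0, "turn": 0}
    - {"grip": 255, "x": 0.004, "y": 0.086, "z": 0, "turn": 0}
    - {"grip": 255, "x": 0.004, "y": 0.087, "z": 0, "turn": 0}
    - {"grip": 255, "x": 0.004, "y": 0.087, "z": 0, "turn": 0}

```text
t: 17.25
ee_pos: [0.6599, 0.0346, 0.1126]
eef_rot: [0.707, 0.016, -0.016, -0.707]
wrist_force: [0.5, 1.1, -2.2]
finger_gap: 0.71
```

Call:
move_arm:
  motion:
    - {"grip": 255, "x": 0, "y": 0.001, "z": 0, "turn": 0}
    - {"grip": 255, "x": 0, "y": 0.001, "z": 0, "turn": 0}
    - {"grip": 255, "x": 0, "y": 0.002, "z": 0, "turn": 0}
    - {"grip": 255, "x": 0, "y": 0.002, "z": 0, "turn": 0}
    - {"grip": 255, "x": 0, "y": 0.003, "z": 0, "turn": 0}
    - {"grip": 255, "x": 0, "y": 0.003, "z": 0, "turn": 0}
    - {"grip": 255, "x": 0, "y": 0.004, "z": 0, "turn": 0}
    - {"grip": 255, "x": 0, "y": 0.004, "z": 0, "turn": 0}
    - {"grip": 255, "x": 0, "y": 0.004, "z": 0, "turn": 0}
    - {"grip": 255, "x": 0, "y": 0.004, "z": 0, "turn": 0}

```text
t: 18.25
ee_pos: [0.6598, 0.0346, 0.1101]
eef_rot: [0.707, 0.016, -0.016, -0.707]
wrist_force: [-7.2, 0.3, 10.9]
finger_gap: 0.712
```

Call:
move_arm:
  motion:
    - {"grip": 255, "x": 0, "y": -0.002, "z": 0, "turn": 0}
    - {"grip": 160, "x": 0, "y": -0.002, "z": 0, "turn": 0}
    - {"grip": 60, "x": 0, "y": -0.002, "z": 0, "turn": 0}
    - {"grip": 0, "x": 0, "y": -0.002, "z": 0, "turn": 0}
    - {"grip": 0, "x": 0, "y": -0.002, "z": 0, "turn": 0}
    - {"grip": 0, "x": 0, "y": -0.02, "z": 0, "turn": 0}
    - {"grip": 0, "x": 0, "y": -0.06, "z": 0, "turn": 0}
    - {"grip": 0, "x": 0, "y": -0.1, "z": 0, "turn": 0}
    - {"grip": 0, "x": 0, "y": -0.12, "z": 0, "turn": 0}
    - {"grip": 0, "x": 0, "y": -0.12, "z": 0, "turn": 0}

```text
t: 19.25
ee_pos: [0.6615, 0.0343, 0.2326]
eef_rot: [0.707, 0.018, -0.014, -0.707]
wrist_force: [0.1, -0.2, -0.1]
finger_gap: 1.002
```

```bash
python3 case.py @.13 case_green; python3 tgt.py .427 -.299 .16 -7
python3 - <<'E'
from fit import *
im,K,C=snap("wrist"); save(im,"w6.png")
E
```

```text
19.25 [0.6615 0.0343 0.2326] yaw 2.6 gap 1.002
case_green (0.79, 0.6586, 0.0343, 0.1, 0.063, 2.6) tool x,z -0.0029 0.0001 turn 0.0
19.35 [0.66   0.0345 0.2281] yaw 2.6 gap 1.001 [ 0.2  0.  -0.4]
tool [-0.2479  0.068  -0.3226] turn 9.6
```

View pics/w6.png

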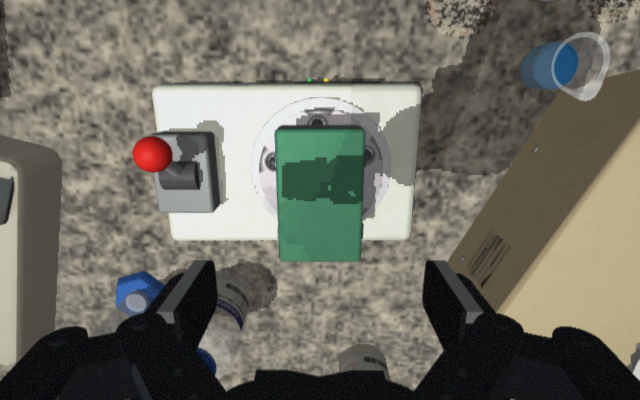

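Call:
move_arm:
  motion:
    - {"grip": 0, "x": -0.025, "y": 0, "z": -0.035, "turn": 1}
    - {"grip": 0, "x": -0.053, "y": 0, "z": -0.07, "turn": 2}
    - {"grip": 0, "x": -0.08, "y": 0, "z": -0.105, "turn": 4}
    - {"grip": 0, "x": -0.108, "y": 0, "z": -0.14, "turn": 5}
    - {"grip": 0, "x": -0.135, "y": 0.01, "z": -0.175, "turn": 6}
    - {"grip": 0, "x": -0.162, "y": 0.02, "z": -0.21, "turn": 7}
    - {"grip": 0, "x": -0.19, "y": 0.04, "z": -0.245, "turn": 8}
    - {"grip": 0, "x": -0.217, "y": 0.06, "z": -0.28, "turn": 9.5}
    - {"grip": 0, "x": -0.248, "y": 0.068, "z": -0.3225, "turn": 9.5}
    - {"grip": 0, "x": -0.248, "y": 0.068, "z": -0.3225, "turn": 9.5}

```text
t: 20.4
ee_pos: [0.4228, -0.3014, 0.1569]
eef_rot: [-0.705, 0.046, -0.043, 0.707]
wrist_force: [-0.7, 0.9, 0.4]
finger_gap: 0.995
```

```bash
python3 tgt.py .427 -.299 .16 -7 |head -1;python3 case.py case_blue case_red
```

```text
20.4 [ 0.4228 -0.3014  0.1569] yaw -7.2 gap 0.995 [-0.7  0.9  0.4]
20.4 [ 0.4228 -0.3014  0.1569] yaw -7.2 gap 0.995
case_red (0.65, 0.5482, -0.3109, 0.113, 0.062, -7.6) tool x,z 0.1256 0.0063 turn 0.4
```

```bash
python3 case.py case_blue; python3 case.py case_blue
```

```text
20.55 [ 0.4262 -0.2983  0.1592] yaw -6.95 gap 1.0
case_blue (0.97, 0.4267, -0.3013, 0.101, 0.062, -7.9) tool x,z 0.0008 -0.003 turn 0.9
20.65 [ 0.4272 -0.2977  0.16  ] yaw -6.82 gap 0.996
case_blue (0.68, 0.427, -0.3012, 0.101, 0.063, -8.1) tool x,z 0.0002 -0.0035 turn 1.3
```

Call:
move_arm:
  motion:
    - {"grip": 0, "x": 0, "y": 0.02, "z": -0.003, "turn": 1.2}
    - {"grip": 0, "x": 0, "y": 0.05, "z": -0.003, "turn": 1.2}
    - {"grip": 0, "x": 0, "y": 0.08, "z": -0.003, "turn": 1.2}
    - {"grip": 0, "x": 0, "y": 0.11, "z": -0.003, "turn": 1.2}
    - {"grip": 0, "x": 0, "y": 0.135, "z": -0.003, "turn": 1.2}
    - {"grip": 0, "x": 0, "y": 0.148, "z": -0.003, "turn": 1.2}
    - {"grip": 0, "x": 0, "y": 0.151, "z": -0.003, "turn": 1.2}
    - {"grip": 0, "x": 0, "y": 0.151, "z": -0.003, "turn": 1.2}
    - {"grip": 0, "x": 0, "y": 0.151, "z": -0.003, "turn": 1.2}
    - {"grip": 0, "x": 0, "y": 0.151, "z": -0.003, "turn": 1.2}

```text
t: 21.75
ee_pos: [0.427, -0.3025, 0.0106]
eef_rot: [0.706, -0.049, 0.05, -0.705]
wrist_force: [0.7, 0.1, 0.0]
finger_gap: 0.996
```

Call:
move_arm:
  motion:
    - {"grip": 100, "x": 0, "y": 0, "z": 0, "turn": 0}
    - {"grip": 255, "x": 0, "y": 0, "z": 0, "turn": 0}
    - {"grip": 255, "x": 0, "y": 0, "z": 0, "turn": 0}
    - {"grip": 255, "x": 0, "y": 0, "z": 0, "turn": 0}
    - {"grip": 255, "x": 0, "y": 0, "z": 0, "turn": 0}
    - {"grip": 255, "x": 0, "y": -0.02, "z": 0, "turn": 0}
    - {"grip": 255, "x": 0, "y": -0.06, "z": 0, "turn": 0}
    - {"grip": 255, "x": 0, "y": -0.11, "z": 0, "turn": 0}
    - {"grip": 255, "x": 0, "y": -0.16, "z": 0, "turn": 0}
    - {"grip": 255, "x": 0, "y": -0.2, "z": 0, "turn": 0}

```text
t: 22.75
ee_pos: [0.4264, -0.302, 0.2123]
eef_rot: [0.706, -0.049, 0.05, -0.705]
wrist_force: [1.5, -0.6, -1.0]
finger_gap: 0.708
```

```bash
sleep 0; python3 -c "
from h import *
env.snapshot('wrist');env.snapshot('wrist')"; python3 tgt.py .6565 .0348 .22 2.6
```

```text
22.85 [ 0.428  -0.3038  0.2156] yaw -8.1 gap 0.709 [ 0.4  0.1 -1.9]
tool [ 0.1785 -0.0053  0.3674] turn -10.7
```

Call:
move_arm:
  motion:
    - {"grip": 255, "x": 0.01, "y": -0.01, "z": 0.02, "turn": -1}
    - {"grip": 255, "x": 0.03, "y": -0.01, "z": 0.06, "turn": -2}
    - {"grip": 255, "x": 0.05, "y": -0.01, "z": 0.105, "turn": -4}
    - {"grip": 255, "x": 0.071, "y": -0.01, "z": 0.147, "turn": -5}
    - {"grip": 255, "x": 0.092, "y": -0.01, "z": 0.19, "turn": -7}
    - {"grip": 255, "x": 0.113, "y": -0.01, "z": 0.235, "turn": -8}
    - {"grip": 255, "x": 0.135, "y": -0.01, "z": 0.28, "turn": -10}
    - {"grip": 255, "x": 0.157, "y": -0.01, "z": 0.325, "turn": -10.7}
    - {"grip": 255, "x": 0.1785, "y": -0.01, "z": 0.367, "turn": -10.7}
    - {"grip": 255, "x": 0.1785, "y": -0.01, "z": 0.367, "turn": -10.7}

```text
t: 23.85
ee_pos: [0.6557, 0.0413, 0.2159]
eef_rot: [-0.706, -0.017, 0.019, 0.708]
wrist_force: [-0.8, 0.2, -1.6]
finger_gap: 0.71
```

```bash
python3 -c "
from h import *
[env.snapshot('wrist') for i in range(3)]"; python3 tgt.py .657 .0348 .141 2.6; python3 case.py @.24 case_blue
```

```text
24.0 [0.6542 0.0363 0.218 ] yaw 2.63 gap 0.711 [-0.1  0.8 -2. ]
tool [ 0.0029  0.077  -0.0017] turn 0.03
24.0 [0.6542 0.0363 0.218 ] yaw 2.63 gap 0.711
case_blue (0.82, 0.6489, 0.0351, 0.096, 0.06, 2.5) tool x,z -0.0054 -0.001 turn 0.1
```

Call:
move_arm:
  motion:
    - {"grip": 255, "x": 0.003, "y": 0.02, "z": -0.0015, "turn": 0}
    - {"grip": 255, "x": 0.003, "y": 0.04, "z": -0.0015, "turn": 0}
    - {"grip": 255, "x": 0.003, "y": 0.055, "z": -0.0015, "turn": 0}
    - {"grip": 255, "x": 0.003, "y": 0.065, "z": -0.0015, "turn": 0}
    - {"grip": 255, "x": 0.003, "y": 0.07, "z": -0.0015, "turn": 0}
    - {"grip": 255, "x": 0.003, "y": 0.072, "z": -0.0015, "turn": 0}
    - {"grip": 255, "x": 0.003, "y": 0.074, "z": -0.0015, "turn": 0}
    - {"grip": 255, "x": 0.003, "y": 0.075, "z": -0.0015, "turn": 0}
    - {"grip": 255, "x": 0.003, "y": 0.076, "z": -0.0015, "turn": 0}
    - {"grip": 255, "x": 0.003, "y": 0.076, "z": -0.0015, "turn": 0}

```text
t: 25.1
ee_pos: [0.6579, 0.035, 0.1435]
eef_rot: [-0.707, -0.016, 0.016, 0.707]
wrist_force: [0.0, -0.6, -1.6]
finger_gap: 0.712
```

Call:
move_arm:
  motion:
    - {"grip": 255, "x": 0, "y": 0.001, "z": 0, "turn": 0}
    - {"grip": 255, "x": 0, "y": 0.001, "z": 0, "turn": 0}
    - {"grip": 255, "x": 0, "y": 0.002, "z": 0, "turn": 0}
    - {"grip": 255, "x": 0, "y": 0.002, "z": 0, "turn": 0}
    - {"grip": 255, "x": 0, "y": 0.003, "z": 0, "turn": 0}
    - {"grip": 255, "x": 0, "y": 0.003, "z": 0, "turn": 0}
    - {"grip": 255, "x": 0, "y": 0.003, "z": 0, "turn": 0}
    - {"grip": 255, "x": 0, "y": 0.003, "z": 0, "turn": 0}
    - {"grip": 255, "x": 0, "y": 0.003, "z": 0, "turn": 0}
    - {"grip": 255, "x": 0, "y": 0.003, "z": 0, "turn": 0}

```text
t: 26.1
ee_pos: [0.6578, 0.035, 0.1403]
eef_rot: [-0.707, -0.016, 0.016, 0.707]
wrist_force: [-0.6, 0.3, -1.4]
finger_gap: 0.711
```

Call:
move_arm:
  motion:
    - {"grip": 255, "x": 0, "y": 0.001, "z": 0, "turn": 0}
    - {"grip": 255, "x": 0, "y": 0.0015, "z": 0, "turn": 0}
    - {"grip": 255, "x": 0, "y": 0.0015, "z": 0, "turn": 0}
    - {"grip": 160, "x": 0, "y": 0.001, "z": 0, "turn": 0}
    - {"grip": 60, "x": 0, "y": 0.001, "z": 0, "turn": 0}
    - {"grip": 0, "x": 0, "y": 0.001, "z": 0, "turn": 0}
    - {"grip": 0, "x": 0, "y": -0.01, "z": 0, "turn": 0}
    - {"grip": 0, "x": 0, "y": -0.05, "z": 0, "turn": 0}
    - {"grip": 0, "x": 0, "y": -0.08, "z": 0, "turn": 0}
    - {"grip": 0, "x": 0, "y": -0.1, "z": 0, "turn": 0}

```text
t: 27.1
ee_pos: [0.6584, 0.0349, 0.244]
eef_rot: [0.707, 0.017, -0.015, -0.707]
wrist_force: [1.3, 0.2, 0.5]
finger_gap: 1.004
```

```bash
python3 -c "
from h import *
[env.snapshot('wrist') for i in range(3)]"; python3 tgt.py .5538 -.3095 .16 -7.7; python3 case.py @.16 case_blue
python3 - <<'E'
from fit import *
im,K,C=snap("wrist"); save(im,"w7.png")
E
```

```text
27.25 [0.6587 0.0349 0.2425] yaw 2.6 gap 1.002 [ 0.2  1.1 -0.8]
tool [-0.1207  0.0823 -0.3392] turn 10.3
27.25 [0.6587 0.0349 0.2425] yaw 2.6 gap 1.002
case_blue (0.64, 0.6578, 0.0345, 0.102, 0.063, 2.5) tool x,z -0.0009 -0.0003 turn 0.1
```

View pics/w7.png

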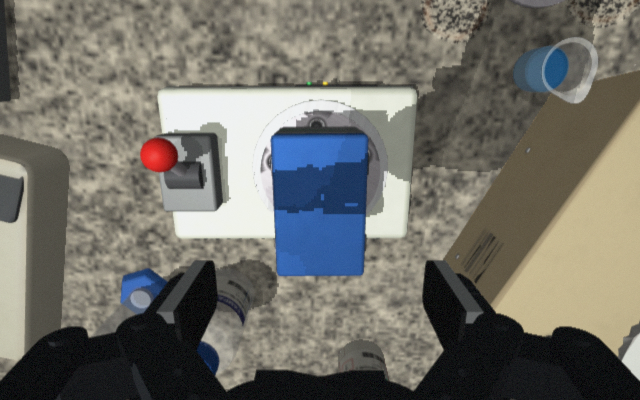

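Call:
move_arm:
  motion:
    - {"grip": 0, "x": -0.013, "y": 0, "z": -0.038, "turn": 1}
    - {"grip": 0, "x": -0.027, "y": 0, "z": -0.076, "turn": 2}
    - {"grip": 0, "x": -0.04, "y": 0, "z": -0.114, "turn": 4}
    - {"grip": 0, "x": -0.054, "y": 0, "z": -0.152, "turn": 5}
    - {"grip": 0, "x": -0.068, "y": 0.01, "z": -0.19, "turn": 6}
    - {"grip": 0, "x": -0.082, "y": 0.02, "z": -0.23, "turn": 8}
    - {"grip": 0, "x": -0.096, "y": 0.04, "z": -0.27, "turn": 9}
    - {"grip": 0, "x": -0.11, "y": 0.06, "z": -0.31, "turn": 10}
    - {"grip": 0, "x": -0.1207, "y": 0.08, "z": -0.339, "turn": 10.3}
    - {"grip": 0, "x": -0.1207, "y": 0.08, "z": -0.339, "turn": 10.3}

```text
t: 28.4
ee_pos: [0.5492, -0.3112, 0.1552]
eef_rot: [-0.704, 0.051, -0.047, 0.707]
wrist_force: [-0.0, 0.3, -1.3]
finger_gap: 1.003
```

```bash
python3 -c "
from h import *
[env.snapshot('wrist') for i in range(4)]"; python3 case.py case_red case_yellow; python3 tgt.py .5538 -.3095 .0095 -7.7;python3 - <<'E'
from fit import *
im,K,C=snap("wrist"); save(im,"w8.png")
E
```

```text
28.6 [ 0.5529 -0.3082  0.1605] yaw -7.65 gap 1.0
case_red (0.74, 0.555, -0.3113, 0.101, 0.063, -7.9) tool x,z 0.0025 -0.0028 turn 0.3
case_red (0.44, 0.6675, -0.0871, 0.177, 0.082, 7.2) tool x,z 0.0841 0.2344 turn -14.8
case_yellow (0.88, 0.5513, -0.4095, 0.103, 0.069, -3.7) tool x,z 0.0119 -0.1006 turn -3.9
28.75 [ 0.5534 -0.3082  0.1611] yaw -7.61 gap 1.0 [-0.2  0.   0.6]
tool [ 0.0005  0.1516 -0.0011] turn 0.09
```

View pics/w8.png

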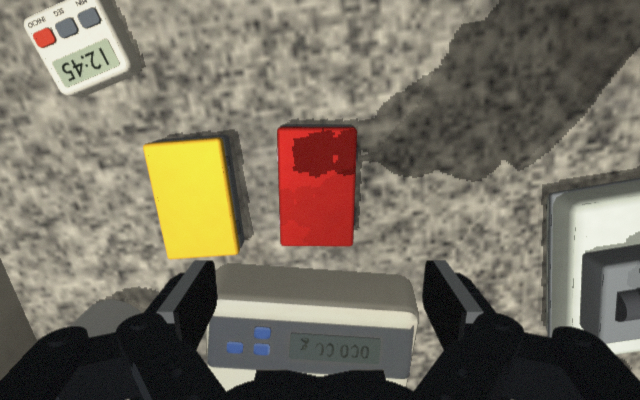

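Call:
move_arm:
  motion:
    - {"grip": 0, "x": 0.002, "y": 0.02, "z": -0.003, "turn": 0.3}
    - {"grip": 0, "x": 0.002, "y": 0.05, "z": -0.003, "turn": 0.3}
    - {"grip": 0, "x": 0.002, "y": 0.08, "z": -0.003, "turn": 0.3}
    - {"grip": 0, "x": 0.002, "y": 0.11, "z": -0.003, "turn": 0.3}
    - {"grip": 0, "x": 0.002, "y": 0.135, "z": -0.003, "turn": 0.3}
    - {"grip": 0, "x": 0.002, "y": 0.148, "z": -0.003, "turn": 0.3}
    - {"grip": 0, "x": 0.002, "y": 0.152, "z": -0.003, "turn": 0.3}
    - {"grip": 0, "x": 0.002, "y": 0.152, "z": -0.003, "turn": 0.3}
    - {"grip": 0, "x": 0.002, "y": 0.152, "z": -0.003, "turn": 0.3}
    - {"grip": 0, "x": 0.002, "y": 0.152, "z": -0.003, "turn": 0.3}

```text
t: 29.8
ee_pos: [0.555, -0.3131, 0.0099]
eef_rot: [0.706, -0.049, 0.05, -0.705]
wrist_force: [-0.3, 1.0, 0.2]
finger_gap: 1.0
```

Call:
move_arm:
  motion:
    - {"grip": 100, "x": 0, "y": 0, "z": 0, "turn": 0}
    - {"grip": 255, "x": 0, "y": 0, "z": 0, "turn": 0}
    - {"grip": 255, "x": 0, "y": 0, "z": 0, "turn": 0}
    - {"grip": 255, "x": 0, "y": 0, "z": 0, "turn": 0}
    - {"grip": 255, "x": 0, "y": 0, "z": 0, "turn": 0}
    - {"grip": 255, "x": 0, "y": -0.02, "z": 0, "turn": 0}
    - {"grip": 255, "x": 0, "y": -0.06, "z": 0, "turn": 0}
    - {"grip": 255, "x": 0, "y": -0.11, "z": 0, "turn": 0}
    - {"grip": 255, "x": 0, "y": -0.16, "z": 0, "turn": 0}
    - {"grip": 255, "x": 0, "y": -0.21, "z": 0, "turn": 0}

```text
t: 30.8
ee_pos: [0.5537, -0.312, 0.2199]
eef_rot: [-0.705, 0.049, -0.049, 0.706]
wrist_force: [1.0, -0.9, -2.0]
finger_gap: 0.714
```

```bash
python3 -c "
from h import *
[env.snapshot('wrist') for i in range(4)]"; python3 tgt.py .656 .0348 .24 2.6
```

```text
31.0 [ 0.5547 -0.3129  0.2194] yaw -8.0 gap 0.713 [-0.1 -0.  -2.7]
tool [ 0.052  -0.0209  0.3584] turn -10.6
```

Call:
move_arm:
  motion:
    - {"grip": 255, "x": 0.003, "y": -0.01, "z": 0.02, "turn": -1}
    - {"grip": 255, "x": 0.009, "y": -0.02, "z": 0.06, "turn": -2}
    - {"grip": 255, "x": 0.015, "y": -0.02, "z": 0.1, "turn": -4}
    - {"grip": 255, "x": 0.021, "y": -0.02, "z": 0.143, "turn": -5}
    - {"grip": 255, "x": 0.027, "y": -0.02, "z": 0.187, "turn": -7}
    - {"grip": 255, "x": 0.033, "y": -0.02, "z": 0.23, "turn": -8}
    - {"grip": 255, "x": 0.039, "y": -0.02, "z": 0.273, "turn": -10}
    - {"grip": 255, "x": 0.045, "y": -0.02, "z": 0.315, "turn": -10.6}
    - {"grip": 255, "x": 0.052, "y": -0.02, "z": 0.358, "turn": -10.6}
    - {"grip": 255, "x": 0.052, "y": -0.02, "z": 0.358, "turn": -10.6}

```text
t: 32.0
ee_pos: [0.6549, 0.0411, 0.236]
eef_rot: [-0.706, -0.017, 0.019, 0.708]
wrist_force: [-0.5, 0.3, -2.2]
finger_gap: 0.712
```

```bash
python3 -c "
from h import *
[env.snapshot('wrist') for i in range(4)]"; python3 case.py @.258 case_red; python3 tgt.py .656 .0348 .1695 2.6
```

```text
32.2 [0.6548 0.0348 0.2372] yaw 2.6 gap 0.712
case_red (0.85, 0.6501, 0.0337, 0.097, 0.061, 2.6) tool x,z -0.0047 -0.0009 turn 0.0
32.3 [0.655  0.034  0.2378] yaw 2.53 gap 0.714 [ 0.1 -1.4 -1.6]
tool [0.0011 0.0683 0.0007] turn -0.07
```

Call:
move_arm:
  motion:
    - {"grip": 255, "x": 0.002, "y": 0.02, "z": 0.0005, "turn": 0}
    - {"grip": 255, "x": 0.002, "y": 0.04, "z": 0.0005, "turn": 0}
    - {"grip": 255, "x": 0.002, "y": 0.055, "z": 0.0005, "turn": 0}
    - {"grip": 255, "x": 0.002, "y": 0.06, "z": 0.0005, "turn": 0}
    - {"grip": 255, "x": 0.002, "y": 0.063, "z": 0.0005, "turn": 0}
    - {"grip": 255, "x": 0.002, "y": 0.065, "z": 0.0005, "turn": 0}
    - {"grip": 255, "x": 0.002, "y": 0.066, "z": 0.0005, "turn": 0}
    - {"grip": 255, "x": 0.002, "y": 0.067, "z": 0.0005, "turn": 0}
    - {"grip": 255, "x": 0.002, "y": 0.068, "z": 0.0005, "turn": 0}
    - {"grip": 255, "x": 0.002, "y": 0.068, "z": 0.0005, "turn": 0}

```text
t: 33.3
ee_pos: [0.6575, 0.0356, 0.1704]
eef_rot: [-0.707, -0.016, 0.016, 0.707]
wrist_force: [-0.2, 0.4, -1.3]
finger_gap: 0.715
```

Near contact; ease down 1.5 mm, release, rise.

Call:
move_arm:
  motion:
    - {"grip": 255, "x": 0, "y": 0.0005, "z": -0.0005, "turn": 0}
    - {"grip": 255, "x": 0, "y": 0.001, "z": -0.0005, "turn": 0}
    - {"grip": 255, "x": 0, "y": 0.0015, "z": -0.0005, "turn": 0}
    - {"grip": 160, "x": 0, "y": 0.001, "z": -0.0005, "turn": 0}
    - {"grip": 60, "x": 0, "y": 0.001, "z": -0.0005, "turn": 0}
    - {"grip": 0, "x": 0, "y": 0.001, "z": -0.0005, "turn": 0}
    - {"grip": 0, "x": 0, "y": -0.01, "z": -0.0005, "turn": 0}
    - {"grip": 0, "x": 0, "y": -0.05, "z": -0.0005, "turn": 0}
    - {"grip": 0, "x": 0, "y": -0.09, "z": -0.0005, "turn": 0}
    - {"grip": 0, "x": 0, "y": -0.1, "z": -0.0005, "turn": 0}

```text
t: 34.3
ee_pos: [0.6589, 0.0348, 0.2768]
eef_rot: [0.707, 0.019, -0.013, -0.707]
wrist_force: [0.5, -0.4, 0.2]
finger_gap: 1.003
```

```bash
python3 -c "
from h import *
[env.snapshot('wrist') for i in range(4)]"; python3 case.py @.19 case_red; python3 tgt.py .551 -.4095 .16 -3.7
```

```text
34.5 [0.6574 0.035  0.2695] yaw 2.6 gap 1.002
case_red (0.86, 0.6569, 0.0344, 0.101, 0.063, 2.5) tool x,z -0.0005 -0.0006 turn 0.1
34.6 [0.6568 0.0351 0.2684] yaw 2.6 gap 0.999 [-0.8 -0.3 -0.3]
tool [-0.1256  0.1084 -0.4394] turn 6.3
```

Call:
move_arm:
  motion:
    - {"grip": 0, "x": -0.013, "y": 0, "z": -0.045, "turn": 1}
    - {"grip": 0, "x": -0.026, "y": 0, "z": -0.09, "turn": 2}
    - {"grip": 0, "x": -0.039, "y": 0, "z": -0.137, "turn": 3}
    - {"grip": 0, "x": -0.053, "y": 0.01, "z": -0.184, "turn": 4}
    - {"grip": 0, "x": -0.066, "y": 0.03, "z": -0.23, "turn": 5}
    - {"grip": 0, "x": -0.08, "y": 0.05, "z": -0.277, "turn": 6}
    - {"grip": 0, "x": -0.093, "y": 0.07, "z": -0.325, "turn": 6.3}
    - {"grip": 0, "x": -0.106, "y": 0.09, "z": -0.37, "turn": 6.3}
    - {"grip": 0, "x": -0.12, "y": 0.108, "z": -0.415, "turn": 6.3}
    - {"grip": 0, "x": -0.1256, "y": 0.108, "z": -0.4394, "turn": 6.3}

```text
t: 35.6
ee_pos: [0.5492, -0.4108, 0.1576]
eef_rot: [-0.705, 0.025, -0.022, 0.708]
wrist_force: [0.0, -0.1, 0.2]
finger_gap: 1.0
```

```bash
python3 -c "
from h import *
[env.snapshot('wrist') for i in range(5)]"; python3 case.py case_yellow; python3 tgt.py .551 -.4095 .0095 -3.7
```

```text
35.85 [ 0.5517 -0.4088  0.1613] yaw -3.7 gap 1.001
case_yellow (0.59, 0.5514, -0.4134, 0.101, 0.063, -3.3) tool x,z 0.0 -0.0046 turn -0.4
35.95 [ 0.5524 -0.4083  0.1622] yaw -3.62 gap 0.998 [-0.7  0.5  0.6]
tool [-0.0013  0.1527 -0.0013] turn 0.08
```

Call:
move_arm:
  motion:
    - {"grip": 0, "x": 0, "y": 0.02, "z": -0.0045, "turn": -0.4}
    - {"grip": 0, "x": 0, "y": 0.05, "z": -0.0045, "turn": -0.4}
    - {"grip": 0, "x": 0, "y": 0.08, "z": -0.0045, "turn": -0.4}
    - {"grip": 0, "x": 0, "y": 0.11, "z": -0.0045, "turn": -0.4}
    - {"grip": 0, "x": 0, "y": 0.135, "z": -0.0045, "turn": -0.4}
    - {"grip": 0, "x": 0, "y": 0.148, "z": -0.0045, "turn": -0.4}
    - {"grip": 0, "x": 0, "y": 0.152, "z": -0.0045, "turn": -0.4}
    - {"grip": 0, "x": 0, "y": 0.152, "z": -0.0045, "turn": -0.4}
    - {"grip": 0, "x": 0, "y": 0.152, "z": -0.0045, "turn": -0.4}
    - {"grip": 0, "x": 0, "y": 0.152, "z": -0.0045, "turn": -0.4}

```text
t: 36.95
ee_pos: [0.5524, -0.4149, 0.012]
eef_rot: [0.707, -0.02, 0.021, -0.706]
wrist_force: [-0.4, -0.6, 0.3]
finger_gap: 1.004
```

Call:
move_arm:
  motion:
    - {"grip": 100, "x": 0, "y": 0, "z": 0, "turn": 0}
    - {"grip": 255, "x": 0, "y": 0, "z": 0, "turn": 0}
    - {"grip": 255, "x": 0, "y": 0, "z": 0, "turn": 0}
    - {"grip": 255, "x": 0, "y": 0, "z": 0, "turn": 0}
    - {"grip": 255, "x": 0, "y": 0, "z": 0, "turn": 0}
    - {"grip": 255, "x": 0, "y": -0.02, "z": 0, "turn": 0}
    - {"grip": 255, "x": 0, "y": -0.07, "z": 0, "turn": 0}
    - {"grip": 255, "x": 0, "y": -0.12, "z": 0, "turn": 0}
    - {"grip": 255, "x": 0, "y": -0.17, "z": 0, "turn": 0}
    - {"grip": 255, "x": 0, "y": -0.22, "z": 0, "turn": 0}

```text
t: 37.95
ee_pos: [0.5512, -0.4137, 0.2318]
eef_rot: [-0.707, 0.021, -0.02, 0.707]
wrist_force: [0.1, -0.8, -1.1]
finger_gap: 0.71
```

```bash
python3 -c "
from h import *
[env.snapshot('wrist') for i in range(4)]"; python3 tgt.py .656 .0348 .265 2.6
```

```text
38.15 [ 0.5521 -0.4147  0.2313] yaw -3.3 gap 0.709 [-0.3  0.2 -2.1]
tool [ 0.0779 -0.0343  0.4547] turn -5.9
```

Call:
move_arm:
  motion:
    - {"grip": 255, "x": 0.004, "y": -0.02, "z": 0.025, "turn": -1}
    - {"grip": 255, "x": 0.012, "y": -0.034, "z": 0.07, "turn": -2}
    - {"grip": 255, "x": 0.02, "y": -0.034, "z": 0.117, "turn": -3}
    - {"grip": 255, "x": 0.028, "y": -0.034, "z": 0.164, "turn": -4}
    - {"grip": 255, "x": 0.036, "y": -0.034, "z": 0.21, "turn": -5}
    - {"grip": 255, "x": 0.044, "y": -0.034, "z": 0.26, "turn": -5.9}
    - {"grip": 255, "x": 0.053, "y": -0.034, "z": 0.31, "turn": -5.9}
    - {"grip": 255, "x": 0.061, "y": -0.034, "z": 0.358, "turn": -5.9}
    - {"grip": 255, "x": 0.07, "y": -0.034, "z": 0.41, "turn": -5.9}
    - {"grip": 255, "x": 0.078, "y": -0.034, "z": 0.4547, "turn": -5.9}

```text
t: 39.15
ee_pos: [0.6549, 0.0377, 0.2615]
eef_rot: [-0.707, -0.015, 0.017, 0.707]
wrist_force: [0.3, -1.0, -2.4]
finger_gap: 0.712
```

```bash
python3 -c "
from h import *
[env.snapshot('wrist') for i in range(6)]"; python3 case.py @.283 case_yellow; python3 tgt.py .656 .0348 .2005 2.6
```

```text
39.45 [0.6551 0.0347 0.2625] yaw 2.57 gap 0.712
case_yellow (0.63, 0.6501, 0.0336, 0.098, 0.06, 2.5) tool x,z -0.005 -0.0009 turn 0.1
case_yellow (0.53, 0.5982, 0.0314, 0.035, 0.007, -87.5) tool x,z -0.057 -0.0007 turn 90.1
39.55 [0.6553 0.0341 0.2634] yaw 2.5 gap 0.71 [ 0.1 -1.  -1.7]
tool [0.0008 0.0629 0.0007] turn -0.1
```

Call:
move_arm:
  motion:
    - {"grip": 255, "x": 0.002, "y": 0.02, "z": 0, "turn": 0}
    - {"grip": 255, "x": 0.002, "y": 0.04, "z": 0, "turn": 0}
    - {"grip": 255, "x": 0.002, "y": 0.05, "z": 0, "turn": 0}
    - {"grip": 255, "x": 0.002, "y": 0.055, "z": 0, "turn": 0}
    - {"grip": 255, "x": 0.002, "y": 0.058, "z": 0, "turn": 0}
    - {"grip": 255, "x": 0.002, "y": 0.059, "z": 0, "turn": 0}
    - {"grip": 255, "x": 0.002, "y": 0.06, "z": 0, "turn": 0}
    - {"grip": 255, "x": 0.002, "y": 0.061, "z": 0, "turn": 0}
    - {"grip": 255, "x": 0.002, "y": 0.061, "z": 0, "turn": 0}
    - {"grip": 255, "x": 0.002, "y": 0.061, "z": 0, "turn": 0}

```text
t: 40.55
ee_pos: [0.6578, 0.0355, 0.2035]
eef_rot: [-0.707, -0.016, 0.016, 0.707]
wrist_force: [-0.4, -0.1, -1.9]
finger_gap: 0.709
```

Call:
move_arm:
  motion:
    - {"grip": 255, "x": 0, "y": 0.0005, "z": -0.0005, "turn": 0}
    - {"grip": 255, "x": 0, "y": 0.001, "z": -0.0005, "turn": 0}
    - {"grip": 255, "x": 0, "y": 0.0015, "z": -0.0005, "turn": 0}
    - {"grip": 255, "x": 0, "y": 0.002, "z": -0.0005, "turn": 0}
    - {"grip": 255, "x": 0, "y": 0.0025, "z": -0.0005, "turn": 0}
    - {"grip": 255, "x": 0, "y": 0.0025, "z": -0.0005, "turn": 0}
    - {"grip": 255, "x": 0, "y": 0.0025, "z": -0.0005, "turn": 0}
    - {"grip": 255, "x": 0, "y": 0.0025, "z": -0.0005, "turn": 0}
    - {"grip": 255, "x": 0, "y": 0.0025, "z": -0.0005, "turn": 0}
    - {"grip": 255, "x": 0, "y": 0.0025, "z": -0.0005, "turn": 0}

```text
t: 41.55
ee_pos: [0.6578, 0.0349, 0.2012]
eef_rot: [0.707, 0.016, -0.016, -0.707]
wrist_force: [-2.0, 0.7, 5.2]
finger_gap: 0.707
```

Call:
move_arm:
  motion:
    - {"grip": 255, "x": 0, "y": -0.0015, "z": 0, "turn": 0}
    - {"grip": 160, "x": 0, "y": -0.0015, "z": 0, "turn": 0}
    - {"grip": 60, "x": 0, "y": -0.0015, "z": 0, "turn": 0}
    - {"grip": 0, "x": 0, "y": -0.0015, "z": 0, "turn": 0}
    - {"grip": 0, "x": 0, "y": -0.0015, "z": 0, "turn": 0}
    - {"grip": 0, "x": 0, "y": -0.015, "z": 0, "turn": 0}
    - {"grip": 0, "x": 0, "y": -0.05, "z": 0, "turn": 0}
    - {"grip": 0, "x": 0, "y": -0.08, "z": 0, "turn": 0}
    - {"grip": 0, "x": 0, "y": -0.1, "z": 0, "turn": 0}
    - {"grip": 0, "x": 0, "y": -0.1, "z": 0, "turn": 0}

```text
t: 42.55
ee_pos: [0.6589, 0.0348, 0.3058]
eef_rot: [0.707, 0.018, -0.014, -0.707]
wrist_force: [0.2, -0.2, 0.7]
finger_gap: 0.999
```

```bash
python3 -c "
from h import *
[env.snapshot('wrist') for i in range(4)]"; python3 case.py @.22 case_yellow; python3 tgt.py .59 -.088 .30 2.6
python3 - <<'E'
from fit import *
im,K,C=snap("wrist"); save(im,"w9.png")
im,K,C=snap("scene"); save(im,"s9.png",crop=(220,140,380,300),f=3.5)
E
```

```text
42.75 [0.6574 0.035  0.2999] yaw 2.6 gap 0.997
case_yellow (0.7, 0.6567, 0.0341, 0.103, 0.063, 2.8) tool x,z -0.0008 -0.0008 turn -0.2
42.85 [0.6573 0.035  0.2996] yaw 2.6 gap 1.0 [-0.3  0.5 -0.1]
tool [-0.0728 -0.0003 -0.1198] turn -0.0
```

View pics/w9.png

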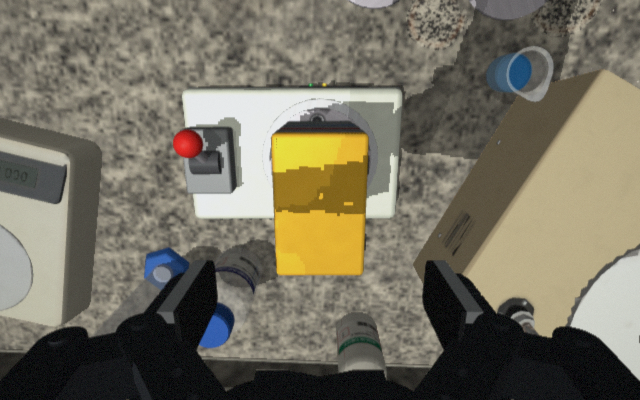

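View pics/s9.png

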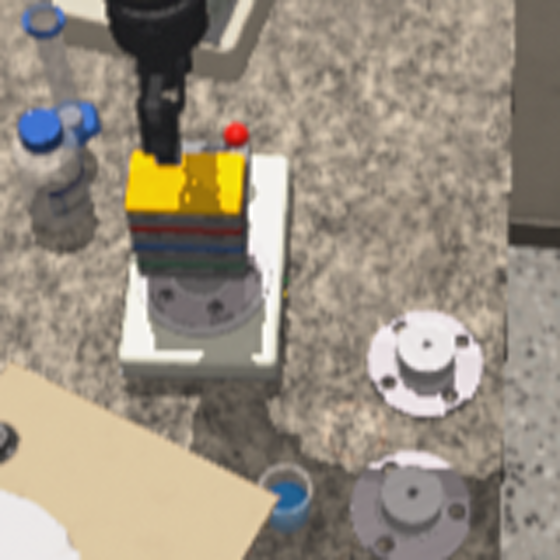

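Call:
move_arm:
  motion:
    - {"grip": 255, "x": -0.02, "y": -0.01, "z": -0.03, "turn": 0}
    - {"grip": 255, "x": -0.045, "y": -0.01, "z": -0.07, "turn": 0}
    - {"grip": 255, "x": -0.073, "y": -0.01, "z": -0.105, "turn": 0}
    - {"grip": 255, "x": -0.073, "y": 0, "z": -0.12, "turn": 0}
    - {"grip": 255, "x": -0.073, "y": 0.03, "z": -0.12, "turn": 0}
    - {"grip": 255, "x": -0.073, "y": 0.07, "z": -0.12, "turn": 0}
    - {"grip": 255, "x": -0.073, "y": 0.11, "z": -0.12, "turn": 0}
    - {"grip": 255, "x": -0.073, "y": 0.15, "z": -0.12, "turn": 0}
    - {"grip": 255, "x": -0.073, "y": 0.18, "z": -0.12, "turn": 0}
    - {"grip": 255, "x": -0.073, "y": 0.19, "z": -0.12, "turn": 0}

```text
t: 43.95
ee_pos: [0.5881, -0.0871, 0.1063]
eef_rot: [-0.706, -0.014, 0.018, 0.708]
wrist_force: [-0.1, -0.5, 0.2]
finger_gap: 0.001
```

```bash
python3 -c "
from h import *
[env.snapshot('wrist') for i in range(3)]"; python3 tgt.py .655 -.0857 .108 2.6
python3 - <<'E'
from fit import *
im,K,C=snap("wrist"); save(im,"w10.png")
E
```

```text
44.1 [ 0.5903 -0.0881  0.1112] yaw 2.61 gap -0.003 [-0.4 -0.   0.7]
tool [ 0.0647  0.0032 -0.0005] turn 0.01
```

View pics/w10.png

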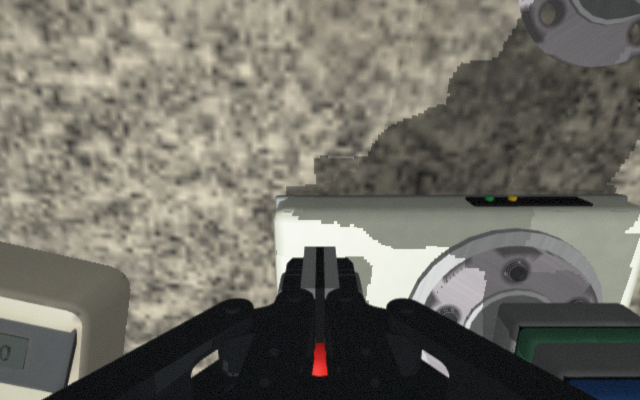

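Call:
move_arm:
  motion:
    - {"grip": 255, "x": 0.01, "y": 0.001, "z": 0, "turn": 0}
    - {"grip": 255, "x": 0.02, "y": 0.001, "z": 0, "turn": 0}
    - {"grip": 255, "x": 0.028, "y": 0.001, "z": 0, "turn": 0}
    - {"grip": 255, "x": 0.036, "y": 0.001, "z": 0, "turn": 0}
    - {"grip": 255, "x": 0.044, "y": 0.001, "z": 0, "turn": 0}
    - {"grip": 255, "x": 0.051, "y": 0.001, "z": 0, "turn": 0}
    - {"grip": 255, "x": 0.058, "y": 0.001, "z": 0, "turn": 0}
    - {"grip": 255, "x": 0.064, "y": 0.001, "z": 0, "turn": 0}
    - {"grip": 255, "x": 0.068, "y": 0.001, "z": 0, "turn": 0}
    - {"grip": 255, "x": 0.068, "y": 0.001, "z": 0, "turn": 0}

```text
t: 45.15
ee_pos: [0.6585, -0.0851, 0.1094]
eef_rot: [-0.707, -0.016, 0.016, 0.707]
wrist_force: [0.1, -0.1, -0.2]
finger_gap: 0.0
```

Run:
```python
from m import *
im,K,C=snap("scene"); o=env.observe(); print(o["ee_pos"],o["wrist_force"])
print(cen("scene","run_lever_tip",.12,K,C)); im,K,C=snap("top"); print(cen("top","run_lever_tip",.12,K,C))
```

```text
[ 0.6583579  -0.08513757  0.10957961] [-0.07728527 -0.06811714  0.18229269]
[]
[]
```

Call:
move_arm:
  motion:
    - {"grip": 255, "x": 0.002, "y": 0, "z": 0, "turn": 0}
    - {"grip": 255, "x": 0.004, "y": 0, "z": 0, "turn": 0}
    - {"grip": 255, "x": 0.006, "y": 0, "z": 0, "turn": 0}
    - {"grip": 255, "x": 0.007, "y": 0, "z": 0, "turn": 0}
    - {"grip": 255, "x": 0.008, "y": 0, "z": 0, "turn": 0}
    - {"grip": 255, "x": 0.009, "y": 0, "z": 0, "turn": 0}
    - {"grip": 255, "x": 0.01, "y": 0, "z": 0, "turn": 0}
    - {"grip": 255, "x": 0.01, "y": 0, "z": 0, "turn": 0}
    - {"grip": 255, "x": 0.01, "y": 0, "z": 0, "turn": 0}
    - {"grip": 255, "x": 0.01, "y": 0, "z": 0, "turn": 0}

```text
t: 46.35
ee_pos: [0.6645, -0.0848, 0.1093]
eef_rot: [0.707, 0.013, -0.019, -0.707]
wrist_force: [-20.0, -1.4, 8.7]
finger_gap: -0.002
```

Call:
move_arm:
  motion:
    - {"grip": 255, "x": -0.01, "y": 0, "z": 0, "turn": 0}
    - {"grip": 255, "x": -0.03, "y": 0, "z": 0, "turn": 0}
    - {"grip": 255, "x": -0.06, "y": 0, "z": 0, "turn": 0}
    - {"grip": 255, "x": -0.09, "y": 0, "z": 0, "turn": 0}
    - {"grip": 255, "x": -0.11, "y": -0.03, "z": 0, "turn": 0}
    - {"grip": 255, "x": -0.12, "y": -0.07, "z": -0.02, "turn": 0}
    - {"grip": 255, "x": -0.13, "y": -0.11, "z": -0.05, "turn": 0}
    - {"grip": 255, "x": -0.13, "y": -0.15, "z": -0.08, "turn": 0}
    - {"grip": 255, "x": -0.13, "y": -0.18, "z": -0.1, "turn": 0}
    - {"grip": 255, "x": -0.13, "y": -0.18, "z": -0.1, "turn": 0}

```text
t: 47.35
ee_pos: [0.5443, -0.1939, 0.2949]
eef_rot: [0.709, 0.017, -0.013, -0.705]
wrist_force: [0.6, 0.7, 0.8]
finger_gap: 0.004
```

Run:
```python
from m import *
im,K,C=snap("scene"); a=cv2.resize(im[150:290,230:390],None,fx=2.5,fy=2.5)
im,K,C=snap("top"); b=cv2.resize(im[140:280,280:440],None,fx=2.5,fy=2.5); save(np.hstack([a,b]),"f.png")
o=env.observe(); print(o["t"],o["ee_pos"],o["wrist_force"])
# red ball
h=cv2.cvtColor(im,cv2.COLOR_RGB2HSV); m=((h[...,0]<8)|(h[...,0]>172))&(h[...,1]>150)&(h[...,2]>80); n,L,st,ce=cv2.connectedComponentsWithStats(m[140:200,280:380].astype(np.uint8))
for i in range(1,n): print(st[i,4],ray(ce[i]+[280,140],K,C,.12))
for l in("case_yellow",): print(cen("top",l,.22,K,C))
```

```text
47.45 [ 0.5432868  -0.19112077  0.29034821] [-0.21499949 -0.43552899  0.06516624]
16 [[ 0.68633824 -0.08321354  0.12      ]]
[(0.89, 0.6568, 0.0345, 0.108, 0.065, 2.5), (0.18, 0.6527, -0.0783, 0.037, 0.02, -1.4)]
```

View pics/f.png

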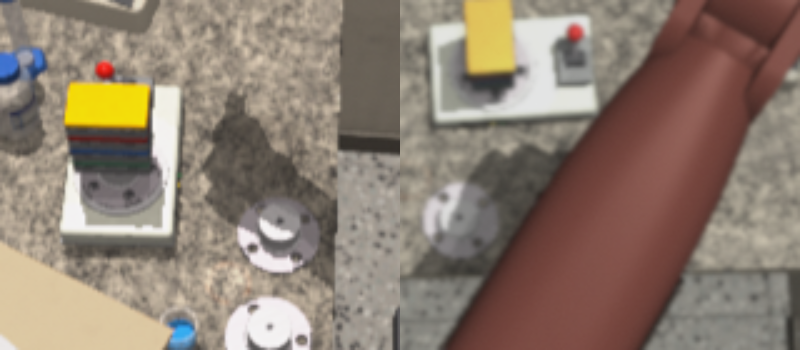

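Ball measured at x = 0.686, against 0.6875 expected for fully on. The column is straight and the robot is clear of everything, so I'm handing in.

```bash
python3 -c "
from workcell import env
print(env.job_done())"
```

```text
the job is handed in; nothing more can be done
None
```

The job is done and handed in at about 47 s of the 210 s allowed; the hand-in gives no verdict. The plate had five studs, so I seated the five-hole flange on it. The four cases that were there (green, blue, red, yellow, bottom to top) are stacked on its boss, and the run lever is on.

My last checks:
- **Flange:** right after release, all five studs showed through its holes, and it was centred within about 1 mm of the plate. Its underside was within about 1 mm of flush when I let go.
- **Cases:** each was measured after it was placed, at 1 to 3 mm from the column axis. The last picture shows a straight column, with the top case about 1 mm off centre and within 0.5° of the shaker's axis, which I measured at about 2.6°.
- **Lever:** it stopped firmly at about 20 N. The ball then measured x = 0.686 m, against 0.6875 m expected for fully on.
- **Bystanders:** I did not touch the beaker, timer or dish, but I did not measure their final positions.

The network missed the lever ball in both fixed cameras while the gripper was beside it, so I found it by colour after backing off. Pictures of the held cases read about 5 mm off along the tool's x axis. I moved the green case 4 mm for that, and it ended about 3 mm off centre. I then took the reading as a bias of looking at a held case and made no further correction.

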